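# Charge and close the bench mill

### The job

Charge the bench mill: with the scoop, move all the white grinding balls from the blue trough into the mill's steel jar, never touching a ball with the gripper. Then put the lid flat on the jar and press the red clamp lever down until its catch holds it, and leave the scoop standing near the middle of its black mat. Do not disturb the timer or the petri dish.

Things in the scene. Friction and masses are not known exactly. Their poses are not given: they have to be found in the camera images.
- trough: blue open feed trough, fixed, 240 x 86 x 46 mm outside; origin under the middle of its inside, x along it to the end where the balls lie (x over 0 at first). Inside 74 mm wide, flat floor 15 mm above the worktop from x = -105 to +107 mm. Side walls 6 mm thick, 46 mm high; the wall at the +x end leans outward 0.45 rad
- scoop: flat-bottomed steel scoop with upright grip post, 160 g, 134 mm high, stands on its pan. Origin: underside, below the post; x to the open nose, z up. Pan 66 mm wide (y), walls and floor 1.6 mm, floor from x = -20 to +31 mm, back wall 38 mm high at x = -20, side walls 38 mm high to x = +12, 20 mm to x = +24. Holds 5 to 7 balls; nose-up 0.3 rad keeps them, nose-down 0.5 rad rolls them out
- mat: black flat rubber mat, 150 x 150 x 4 mm, fixed, on which the scoop stands; origin under its centre, top at 4 mm
- mill: white bench mill, fixed; origin on the worktop under the jar's centre, x away from the robot, y left. Steel jar fixed in it: outside 102 mm, inside 90 mm, inner floor 30 mm and rim 80 mm up. Behind it (x = 68 to 113 mm) a grey housing 78 mm high with the hook; clamp lever on the right (-y), its catch post, 93 mm high, at y = -204 to -220 mm
- jar_mouth (a point): centre of the jar's mouth, in the plane of its rim (80 mm above the worktop); axes as the mill
- lever_pad (a point): top centre of the red lever pad (30 x 34 mm), 108 mm up when raised. The lever is hinged 88 mm right (-y) of the jar's centre, 72 mm up, about the mill's x, and points away from the jar; pad centre 68 mm along it. Pressed straight down about 27 mm, the catch snaps over its end; 2 N at first, 8 to 16 N at the catch
- lever (a joint): clamp lever angle, rad: 0 up (sprung to there), grows as it is pressed; the catch snaps in at about 0.40, stop at 0.44; released earlier it springs back to 0, latched it rests at about 0.40
- lid: jar lid: steel plate 102 mm across (z = 6 to 13 mm), rubber plug below (80 mm across, 6 mm deep, 5 mm play in the jar), black round grip boss above (28 mm across, top at z = 40 mm). Origin: centre of the plug's underside; seated, it lies 6 mm below jar_mouth. Set it down with the fingers closing along the mill's y, clear of the hook
- timer: white timer, 92 x 58 x 23 mm, loose bystander, origin under its centre
- dish: petri dish, diameter 62 mm, 15 mm high, loose bystander, origin under its centre
- scoop_grip (a point): where to grip the scoop: on the axis of its black post (20 mm along the scoop's x, 28 mm along y, from 38 to 134 mm above its underside), 105 mm above its underside; best with the fingers closing along the scoop's x. The post is light, the weight is in the pan
- scoop_lip (a point): middle of the scoop's front lip, at its underside: 31 mm ahead (+x) of the scoop's origin
- hook_hinge (a point): hinge of the steel hold-down hook behind the jar (74 mm from its centre, 92 mm up), 16 mm wide, 34 mm long. Lever up: it stands up to 126 mm, leaning 14 mm to the jar. It swings down over the lid's rim, a few mm above it, as the lever goes down; a lid not seated blocks it
- ball_1_center (a point): centre of a white ceramic grinding ball, diameter 20 mm, 25 g, rolls on steeper slopes than about 0.15 rad; absent in some starts
- ball_2_center (a point): centre of a white ceramic grinding ball, diameter 20 mm, 25 g, rolls on steeper slopes than about 0.15 rad; absent in some starts
- ball_3_center (a point): centre of a white ceramic grinding ball, diameter 20 mm, 25 g, rolls on steeper slopes than about 0.15 rad; absent in some starts
- ball_4_center (a point): centre of a white ceramic grinding ball, diameter 20 mm, 25 g, rolls on steeper slopes than about 0.15 rad; absent in some starts
- ball_5_center (a point): centre of a white ceramic grinding ball, diameter 20 mm, 25 g, rolls on steeper slopes than about 0.15 rad; absent in some starts
- ball_6_center (a point): centre of a white ceramic grinding ball, diameter 20 mm, 25 g, rolls on steeper slopes than about 0.15 rad; absent in some starts
- ball_7_center (a point): centre of a white ceramic grinding ball, diameter 20 mm, 25 g, rolls on steeper slopes than about 0.15 rad; absent in some starts
- ball_8_center (a point): centre of a white ceramic grinding ball, diameter 20 mm, 25 g, rolls on steeper slopes than about 0.15 rad; absent in some starts
- ball_9_center (a point): centre of a white ceramic grinding ball, diameter 20 mm, 25 g, rolls on steeper slopes than about 0.15 rad; absent in some starts
- ball_10_center (a point): centre of a white ceramic grinding ball, diameter 20 mm, 25 g, rolls on steeper slopes than about 0.15 rad; absent in some starts
Things that resemble listed ones, but are neither listed nor needed, are in the scene too. What is shaped like the lid but pink is not meant.

How it is judged:
By the outcome, as a careful person would: the job done as asked, in the order asked, and still so for the second after the job is handed in, with the robot touching nothing.
Of ball_1, ball_2, ball_3, ball_4, ball_5, ball_6, ball_7, ball_8, ball_9, ball_10 only 7 to 10 are there at a start; the rules pass over those that are not, and their reading is None.
At some moment in a run one of scoop, lid may be knocked a few centimetres aside while the robot is not near it.
It also fails if it takes over 210 s, if anything falls off the work surface, if the arm or the gripper's body presses on something with over 40 N, if the wrist force passes 120 N, or if a joint passes its speed limit or range.

### The arm

A 6-joint arm with a two-finger parallel gripper is mounted at the origin on the work surface; the furniture and walls round the work are solid. World frame = base frame: x ahead of the robot, y to its left, z up, the work surface at z = 0. Lengths are in m, angles in rad, forces in N, time in s.
With the tool pointing down it reaches from about 0.275 to 0.825 m from the base axis. Payload 4.9 kg.
Tool frame: the origin (TCP) lies midway between the tips of the shut fingers; the grasp point (between the pads) lies 19 mm behind it; z points along the fingers, y is the line along which they close (so a half turn about z gives the same grasp; the last joint's range is limited). The gripper opens to 85 mm and grips with 20 to 120 N. Pads are 22 mm wide; open, the fingers measure 114 mm over their backs; the gripper's body (76 mm by 85 mm) begins 54 mm behind the grasp point. The pads swing forward as they close: fully open they stand 13 mm farther back than shut.
Start: joints at [-1.289, 0.326, -0.193, 1.052, 0, 1.437], TCP at [0.222, -0.503, 0.231] pointing down, gripper open.
Joint ranges: [-2.65, 2.65], [-0.97, 1.79], [-1.3, 1.35], [-1.93, 2.1], [-1.47, 1.37], [-3.14, 3.14]. Speed limits (rad/s): [2.57, 2.57, 3.14, 3.14, 3.14, 3.14].

### API

Orientations are given as a unit quaternion [x, y, z, w].
In Python, from cell import env gives the robot as it stands.
- The arm moves only by the tool drive_tool, never from a script. Its argument "motion" is a list of rows, each a list of 7 numbers: the turn, a rotation vector about the tool's x, y, z in units of 6 degrees (1.0 is 6 degrees), then the shift along the tool's x, y, z in units of 0.025 m (1.0 is 0.025 m), then the opening, from 0 (shut) to 1 (fully open). A call has 1 to 5 rows; each row shifts and turns the commanded pose from where the row before left it, along the tool's axes as they then stand; what a row does not reach is not made up. A row lasts 1/12 s, in which the tool goes at most 41.7 mm and 7.16 degrees, less where a joint would pass 70% of its speed; a pose out of reach is approached as far as the arm can. A call with a number of a shift or a turn outside -1 to 1 is refused whole. A call with a gripper value outside its range is refused whole. The fingers move at their own pace and stop on an object; "squeeze" is the grip in N (left out, the last holds). Time passes only in rows, so rows that do not move let the fingers close. It gives the time, the measured TCP pose, the force, the opening and the grip force at its end, in the units of the state.
- env.sense(): the state, without advancing time (a new reading comes with each control period).
- env.grab_frame(name): name is "side" or "top" or "wrist"; returns a dict with "image" (400x640x3 uint8, blue, green, red), "z_map" (400x640 float32, m along the optical axis (not along the pixel's ray), 0 where there is no reading), "vertical_fov" (degrees; the focal length in pixels is half the picture's height over the tangent of half this angle, whatever the lens; pixels are square), "cx", "cy" (the principal point, pixels), "rvec" (rotation vector, rad) and "tvec" (3), from world to camera coordinates, as OpenCV has them. Camera axes: x right, y down, z forward; pixel columns grow to the right and rows downward; lengths in m; the calibration is good to about 2 mm. The wrist camera is an equidistant fisheye: a pixel r from the principal point sees the ray r / f radians off the axis. A picture is of the moment at which its call begins.
- env.sign_off(): hands the job in; it is judged then, once.
The state is a dict: "t": time; "joints": joint angles; "qvel": joint speeds; "joint_efforts": joint torques, N m; "ee_pos": TCP position; "tool_rot": TCP orientation; "ft_force": force on the tool from outside, world axes, zero at the start; "wrist_torque": the same for the moment, N m; "grip_width": finger opening in m; "gripper_force": force on a finger pad.
Only numpy, scipy, OpenCV 4.12 (cv2) and the standard library are available. Lean on these libraries where they do the work, as an engineer would, in place of code of your own. Each camera call takes 0.05 s, during which the arm holds its last target. There are 200 camera calls.

## Working session

There is one attempt and no reset: what is moved stays moved. The work goes in short steps, Python scripts to look and compute and a tool call to move; the robot and the scene stay as the last step left them, time stands still between calls to the robot, and variables do not carry over. Pictures are saved under pics/ and viewed, at most 14 in all, crops included, and the job is handed in when it is done.

Besides the shell and the picture viewer there is one more tool, called after ">>>" as name(argument=value, ...) on one line, values as JSON. drive_tool: Moves the arm, as the interface text tells. Its arguments: {"type":"object","properties":{"motion":{"type":"array","items":{"type":"array","items":{"type":"number"}}},"squeeze":{"type":"number"}},"required":["motion"]}

```bash
ls; mkdir -p pics; cat > h.py <<'E'
import numpy as np, cv2
from scipy.spatial.transform import Rotation as R
from cell import env
def grab(n,save=None):
    f=env.grab_frame(n)
    if save: cv2.imwrite(f'pics/{save}.png',f['image']); np.savez(f'pics/{save}.npz',**{k:np.asarray(v) for k,v in f.items()})
    return f
def load(s): return {k:v for k,v in np.load(f'pics/{s}.npz').items()}
def pt(f,u,v,zplane=None,fish=False):
    u=np.asarray(u,float);v=np.asarray(v,float)
    F=200/np.tan(np.radians(float(f['vertical_fov']))/2)
    x=(u-f['cx'])/F;y=(v-f['cy'])/F
    if fish:
        r=np.hypot(x,y)+1e-12;k=np.tan(r)/r;x=x*k;y=y*k
    d=np.stack([x,y,np.ones_like(x)],-1)
    Rm=cv2.Rodrigues(np.asarray(f['rvec'],float).reshape(3,1))[0];t=np.asarray(f['tvec'],float).ravel()
    c=-Rm.T@t; w=d@Rm
    if zplane is None:
        z=f['z_map'][np.round(v).astype(int),np.round(u).astype(int)]
        return c+w*z[...,None]
    return c+w*((zplane-c[2])/w[...,2])[...,None]
def cloud(f,fish=False):
    v,u=np.mgrid[0:400,0:640]; return pt(f,u,v,fish=fish)
E
python3 - <<'E'
from h import *
for n in('side','top','wrist'):
    f=grab(n,n+'0'); print(n,f['vertical_fov'],f['rvec'],f['tvec'])
s=env.sense(); print(s['t'],s['ee_pos'],s['tool_rot'],s['grip_width'])
E
```

```text
pics
side 47.37766553460395 [-1.36840153e-03  2.66254116e+00 -1.64804507e+00] [0.57166821 0.06365291 1.44049906]
top 48.53684738454902 [ 2.18262023 -2.02747668  0.2267231 ] [-0.027991    0.55020247  1.12951206]
wrist 65.70646984690485 [-2.39822886  1.56192271  0.25625246] [-0.54818491 -0.04219146  0.37990298]
0.15 [ 0.22203732 -0.50270606  0.23068675] [ 9.78469857e-01  2.06388682e-01 -4.17138134e-05 -6.70918380e-04] 0.08545081835987035
```

View pics/top0.png

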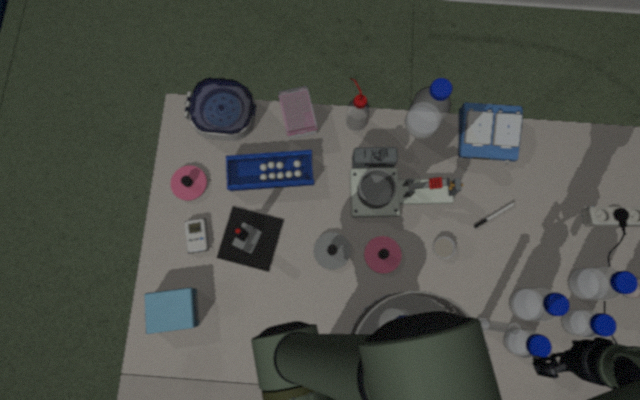

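View pics/side0.png

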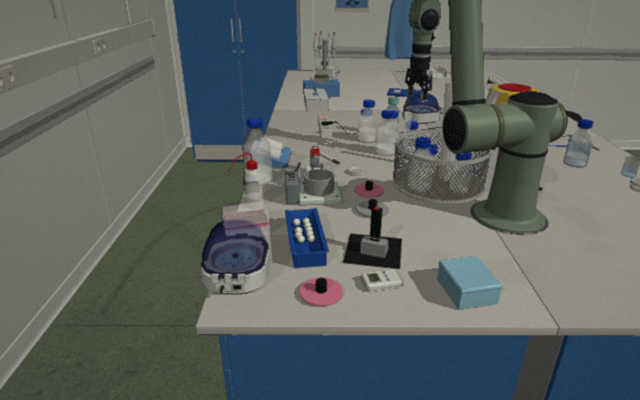

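Top view: trough (270,169) with balls, scoop on mat (245,238). Lid candidates: steel-grey plate (332,249), pink (188,182) and (383,254). I choose the grey one. The mill jar is at (377,188), the lever pad at (436,184), the dish at (445,245) and the timer at (195,235). I'll check the choice in crops.

```bash
python3 - <<'E'
from h import *
f=load('top0');g=load('side0')
a=cv2.resize(f['image'][130:280,160:480],(800,375),interpolation=cv2.INTER_CUBIC)
b=cv2.resize(g['image'][140:310,200:420],None,fx=800/220,fy=800/220,interpolation=cv2.INTER_CUBIC)[:600]
cv2.imwrite('pics/t0c.png',cv2.convertScaleAbs(a,alpha=1.7));cv2.imwrite('pics/s0c.png',b)
P=cloud(f)
print({n:pt(f,[u],[v]).round(3).tolist() for n,(u,v) in dict(lid=(333,249),mat=(225,250),jar=(377,188),lever=(436,184),dish=(445,245),timer=(195,240),table=(300,230)).items()})
E
```

```text
{'lid': [[0.429, -0.028, 0.037]], 'mat': [[0.408, 0.266, 0.005]], 'jar': [[0.607, -0.139, 0.031]], 'lever': [[0.608, -0.281, 0.11]], 'dish': [[0.465, -0.334, 0.011]], 'timer': [[0.427, 0.346, 0.022]], 'table': [[0.479, 0.066, -0.002]]}
```

View pics/t0c.png

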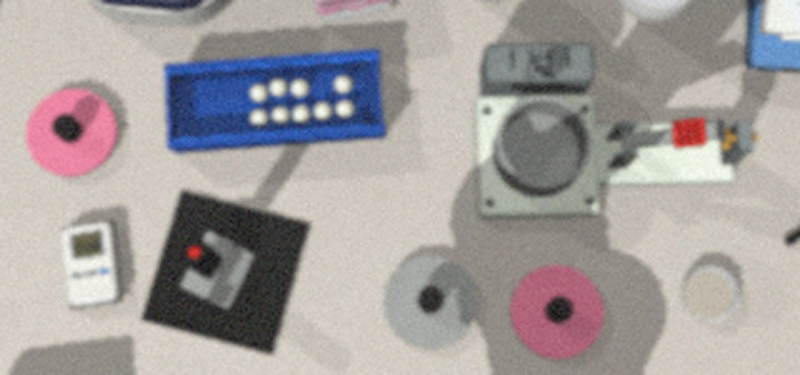

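View pics/s0c.png

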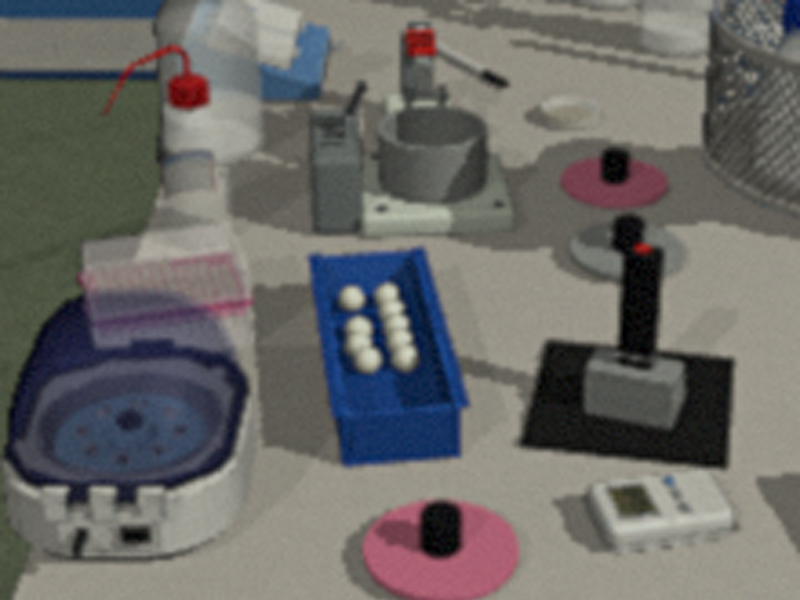

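9 balls: upper row at crop (259,92), (278,88), (299,88), (343,84); lower row at (259,117), (280,114), (301,113), (321,110), (345,108). Post at (205,258), with the nose pointing right, away from the side camera. The plain steel lid is at (430,298). Next I'll measure.

```bash
cat > meas.py <<'E'
from h import *
def rect(p):
    c,s,a=cv2.minAreaRect((p[:,:2]*1000).astype(np.float32)); return np.round(c,1),np.round(s,1),round(a,1)
def reg(P,box,z0,z1,m=None):
    x0,x1,y0,y1=box
    k=(P[...,0]>x0)&(P[...,0]<x1)&(P[...,1]>y0)&(P[...,1]<y1)&(P[...,2]>z0)&(P[...,2]<z1)
    if m is not None:k&=m
    return P[k]
def circ(p):
    A=np.c_[2*p[:,:2],np.ones(len(p))];s=np.linalg.lstsq(A,(p[:,:2]**2).sum(1),rcond=None)[0]
    return s[:2].round(4),np.sqrt(s[2]+s[0]**2+s[1]**2).round(4)
E
python3 - <<'E'
from meas import *
for n in('top0','side0'):
    f=load(n);P=cloud(f);I=f['image'].astype(int);B,G,Rr=I[...,0],I[...,1],I[...,2]
    print(n)
    blue=(B>Rr*2)&(B>G*1.4)
    tr=reg(P,(.5,.75,0,.35),.035,.055,blue);print('trough rim',len(tr),rect(tr),np.median(tr[:,2]))
    w=reg(P,(.35,.55,.1,.35),.03,.05);print('pan walls',len(w),rect(w),w.mean(0))
    po=reg(P,(.35,.55,.1,.35),.115,.15);print('post top',len(po),rect(po),po.mean(0),po[:,2].max())
    m=reg(P,(.3,.55,.1,.35),-.003,.009,(I.sum(-1)<110));print('mat',len(m),rect(m))
    l=reg(P,(.36,.5,-.1,.04),.007,.02);print('lid plate',rect(l),np.median(l[:,2]))
    l=reg(P,(.36,.5,-.1,.04),.033,.05);print('lid boss',len(l),l.mean(0) if len(l) else 0)
    j=reg(P,(.54,.665,-.21,-.07),.073,.087);print('jar rim',len(j),rect(j),circ(j),np.median(j[:,2]))
    h=reg(P,(.66,.76,-.22,-.05),.06,.14);print('housing',rect(h),h[:,2].max())
    k=reg(P,(.5,.75,-.4,-.2),.07,.13,(Rr>2*G));print('pad',len(k),rect(k),k.mean(0))
    wm=reg(P,(.5,.75,0,.35),.02,.045,(I.min(-1)>110));print('balls',len(wm))
f=load('top0')
u=160+np.array([259,278,299,343,259,280,301,321,345])/2.5;v=130+np.array([92,88,88,84,117,114,113,110,108])/2.5
print(pt(f,u,v,.028).round(3).tolist())
print('trough corners',pt(f,160+np.array([167,378,385,172])/2.5,130+np.array([67,52,136,151])/2.5,.046).round(3).tolist())
E
```

```text
top0
trough rim 867 (array([633.7, 161.4]), array([ 98.8, 234.6]), 8.9) 0.04578394899828675
pan walls 172 (array([446.7, 215. ]), array([32.8, 65.8]), 70.8) [0.44355515 0.21411571 0.04338097]
post top 111 (array([445.2, 211. ]), array([20.6, 27.9]), 69.4) [0.44424282 0.209447   0.13553893] 0.14376315915311166
mat 1930 (array([445.7, 201. ]), array([144.1, 144.2]), 79.6)
lid plate (array([431., -23.]), array([141.4, 108.4]), 2.2) 0.013577580615894203
lid boss 84 [ 0.4275084  -0.02642402  0.04032789]
jar rim 291 (array([ 603.6, -124.2]), array([140.9, 101.6]), 66.4) (array([ 0.6016, -0.1318]), np.float64(0.0491)) 0.07991743106145188
housing (array([ 685.6, -125.8]), array([ 51.6, 117.7]), 3.6) 0.12911928509254644
pad 117 (array([ 611.9, -279.7]), array([26.3, 28. ]), 6.3) [ 0.61235957 -0.28030321  0.10929922]
balls 156
side0
trough rim 592 (array([633. , 166.9]), array([ 95.8, 243.3]), 8.5) 0.04579640594205037
pan walls 247 (array([445. , 220.2]), array([38.1, 65.8]), 70.4) [0.44589486 0.22701612 0.0410934 ]
post top 123 (array([444.2, 217.4]), array([23.9, 28.6]), 78.0) [0.44439456 0.
[... 169 characters left out ...]
4087502554635756
lid boss 44 [ 0.42691793 -0.01745479  0.03906875]
jar rim 188 (array([ 598.5, -127.6]), array([153.8, 100.1]), 69.1) (array([ 0.6021, -0.1305]), np.float64(0.0503)) 0.07899937252019457
housing (array([ 684.9, -115.8]), array([ 47.5, 117.8]), 4.1) 0.12659709191937774
pad 49 (array([ 610.5, -274.8]), array([25., 40.]), 1.3) [ 0.61158214 -0.27335414  0.10812265]
balls 281
[[0.645, 0.181, 0.028], [0.651, 0.16, 0.028], [0.653, 0.137, 0.028], [0.661, 0.088, 0.028], [0.616, 0.178, 0.028], [0.621, 0.155, 0.028], [0.624, 0.132, 0.028], [0.629, 0.11, 0.028], [0.634, 0.083, 0.028]]
trough corners [[0.661, 0.283, 0.046], [0.696, 0.051, 0.046], [0.6, 0.036, 0.046], [0.566, 0.266, 0.046]]
```

Measured world poses: scoop origin (0.445, 0.211) with nose yaw about −109.5°; trough origin (0.632, 0.172) with x-yaw about −81.3°; jar (0.602, −0.131) with mill yaw about 3.8°; lid (0.427, −0.024); pad (0.612, −0.278, 0.109). The heights agree with the text. First I rise and yaw the tool, −1 unit per row for about 23 rows.

>>> drive_tool(motion=[[0, 0, -1, 0, 0, -0.3, 1], [0, 0, -1, 0, 0, -0.3, 1], [0, 0, -1, 0, 0, -0.3, 1], [0, 0, -1, 0, 0, -0.3, 1], [0, 0, -1, 0, 0, -0.3, 1]], squeeze=60)

```text
t: 0.57
ee_pos: [0.2221, -0.5029, 0.2688]
tool_rot: [0.891, 0.455, 0.0, -0.0]
ft_force: [-0.0, 0.3, -0.9]
grip_width: 0.0852
gripper_force: 0.0
```

>>> drive_tool(motion=[[0, 0, -1, 0, 0, -0.3, 1], [0, 0, -1, 0, 0, -0.3, 1], [0, 0, -1, 0, 0, -0.3, 1], [0, 0, -1, 0, 0, -0.3, 1], [0, 0, -1, 0, 0, -0.3, 1]])

```text
t: 0.98
ee_pos: [0.2221, -0.5029, 0.3063]
tool_rot: [0.742, 0.67, 0.0, -0.0]
ft_force: [1.0, -0.4, -0.2]
grip_width: 0.0852
gripper_force: 0.0
```

>>> drive_tool(motion=[[0, 0, -1, 0, 0, -0.3, 1], [0, 0, -1, 0, 0, -0.3, 1], [0, 0, -1, 0, 0, -0.3, 1], [0, 0, -1, 0, 0, -0.3, 1], [0, 0, -1, 0, 0, -0.3, 1]])

```text
t: 1.4
ee_pos: [0.2221, -0.5029, 0.3438]
tool_rot: [0.544, 0.839, 0.0, -0.0]
ft_force: [0.2, 0.1, -0.1]
grip_width: 0.0849
gripper_force: 0.0
```

>>> drive_tool(motion=[[0, 0, -1, 0, 0, -0.3, 1], [0, 0, -1, 0, 0, -0.3, 1], [0, 0, -1, 0, 0, -0.3, 1], [0, 0, -1, 0, 0, -0.3, 1], [0, 0, -1, 0, 0, -0.3, 1]])

```text
t: 1.82
ee_pos: [0.2221, -0.5029, 0.3813]
tool_rot: [0.308, 0.951, 0.0, -0.0]
ft_force: [-0.6, 0.2, -0.2]
grip_width: 0.0857
gripper_force: 0.0
```

>>> drive_tool(motion=[[0, 0, -1, 0, 0, 0, 1], [0, 0, -1, 0, 0, 0, 1], [0, 0, -0.8, 0, 0, 0, 1]])

```text
t: 2.07
ee_pos: [0.2221, -0.5031, 0.3811]
tool_rot: [0.166, 0.986, 0.0, -0.0]
ft_force: [-0.2, 0.4, -0.3]
grip_width: 0.0859
gripper_force: 0.0
```

>>> drive_tool(motion=[[0, 0, 0, 0.04, 1, 0, 1], [0, 0, 0, 0.04, 1, 0, 1], [0, 0, 0, 0.04, 1, 0, 1], [0, 0, 0, 0.04, 1, 0, 1], [0, 0, 0, 0.04, 1, 0, 1]])

```text
t: 2.48
ee_pos: [0.259, -0.3823, 0.3809]
tool_rot: [0.168, 0.986, 0.0, -0.0]
ft_force: [1.3, 0.2, 0.1]
grip_width: 0.0856
gripper_force: 0.0
```

>>> drive_tool(motion=[[0, 0, 0, 0.04, 1, 0, 1], [0, 0, 0, 0.04, 1, 0, 1], [0, 0, 0, 0.04, 1, 0, 1], [0, 0, 0, 0.04, 1, 0, 1], [0, 0, 0, 0.04, 1, 0, 1]])

```text
t: 2.9
ee_pos: [0.2957, -0.2627, 0.3811]
tool_rot: [0.168, 0.986, 0.0, -0.0]
ft_force: [0.1, -0.1, 0.3]
grip_width: 0.0852
gripper_force: 0.0
```

>>> drive_tool(motion=[[0, 0, 0, 0.04, 1, 0, 1], [0, 0, 0, 0.04, 1, 0, 1], [0, 0, 0, 0.04, 1, 0, 1], [0, 0, 0, 0.04, 1, 0, 1], [0, 0, 0, 0.04, 1, 0, 1]])

```text
t: 3.32
ee_pos: [0.3324, -0.1431, 0.3812]
tool_rot: [0.168, 0.986, 0.0, -0.0]
ft_force: [0.1, -0.0, 0.7]
grip_width: 0.0853
gripper_force: 0.0
```

>>> drive_tool(motion=[[0, 0, 0, 0.04, 1, 0, 1], [0, 0, 0, 0.04, 1, 0, 1], [0, 0, 0, 0.04, 1, 0, 1], [0, 0, 0, 0.04, 1, 0, 1], [0, 0, 0, 0.04, 1, 0, 1]])

```text
t: 3.73
ee_pos: [0.3691, -0.0235, 0.3812]
tool_rot: [0.168, 0.986, -0.0, -0.0]
ft_force: [-0.3, -0.5, 0.0]
grip_width: 0.0857
gripper_force: 0.0
```

>>> drive_tool(motion=[[0, 0, 0, 0.04, 1, 0, 1], [0, 0, 0, 0.04, 1, 0, 1], [0, 0, 0, 0.04, 1, 0, 1], [0, 0, 0, 0.04, 1, 0, 1], [0, 0, 0, 0.04, 1, 0, 1]])

```text
t: 4.15
ee_pos: [0.4059, 0.096, 0.3812]
tool_rot: [0.168, 0.986, -0.0, -0.0]
ft_force: [-0.7, -0.3, -0.0]
grip_width: 0.0854
gripper_force: 0.0
```

>>> drive_tool(motion=[[0, 0, 0, 0.04, 1, 0.8, 1], [0, 0, 0, 0.04, 1, 0.8, 1], [0, 0, 0, 0, 0.5, 0.8, 1], [0, 0, 0, 0, 0, 0.8, 1], [0, 0, 0, 0, 0, 0, 1]])

```text
t: 4.57
ee_pos: [0.4225, 0.1547, 0.2974]
tool_rot: [0.167, 0.986, -0.001, -0.003]
ft_force: [-1.0, 0.2, -0.6]
grip_width: 0.0854
gripper_force: 0.0
```

```bash
cat > go.py <<'E'
from h import *
def go(target,yaw_y=None,s=None):
    "shift in tool units to target TCP; yaw_y: wanted world angle(deg) of tool y -> tool z turn units"
    s=s or env.sense();Rm=R.from_quat(s['tool_rot']).as_matrix()
    d=Rm.T@(np.array(target)-s['ee_pos'])/.025
    a=np.degrees(np.arctan2(Rm[1,1],Rm[0,1]))
    print('t',round(s['t'],1),'tcp',np.round(s['ee_pos'],4),'ydir',a.round(1),'tilt',np.round(np.degrees(np.arccos(-Rm[2,2])),1),'shift units',d.round(2), 'turn z',None if yaw_y is None else round(-(((yaw_y-a+180)%360)-180)/6,2))
E
python3 - <<'E'
from meas import *; from go import go
f=grab('wrist','w1');P=cloud(f,fish=True)
print(f['cx'],f['cy'])
for b,n in(((.38,.52,.13,.30),'scoop'),):
    w=reg(P,b,.034,.05);print('walls',len(w),rect(w))
    po=reg(P,b,.125,.15);print('post',len(po),rect(po) if len(po) else 0,po.mean(0))
go((.445,.211,.2),70.5)
E
```

```text
319.93926921919916 199.97660256803266
walls 527 (array([444.4, 217.1]), array([32.5, 65.9]), 70.0)
post 542 (array([442.5, 213.2]), array([20.3, 27.6]), 71.6) [0.44121571 0.21256655 0.13599459]
t 4.6 tcp [0.4232 0.1544 0.2995] ydir 70.7 tilt 0.3 shift units [-0.09  2.44  3.97] turn z 0.03
```

View pics/w1.png

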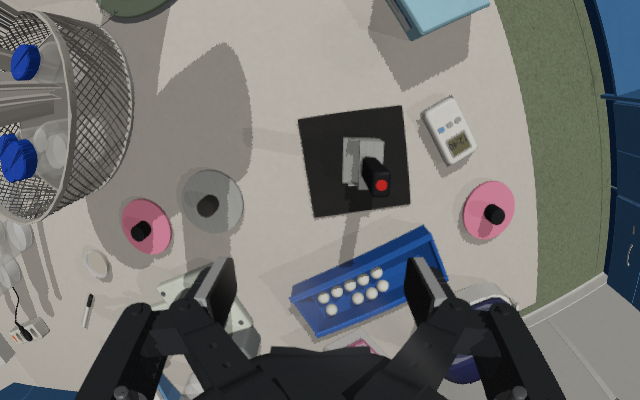

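The wrist view confirms the scoop (post top at (381,186)), the grey lid at (212,203), pink ones at (147,227) and (489,210), and the balls at (350,292). Now I align, descend and grip.

>>> drive_tool(motion=[[0, 0, 0, 0, 0.8, 0, 1], [0, 0, 0, 0, 0.8, 0, 1], [0, 0, 0, 0, 0.88, 0, 1], [0, 0, 0, 0, 0, 1, 1], [0, 0, 0, 0, 0, 1, 1]])

```text
t: 5.03
ee_pos: [0.4477, 0.2138, 0.2535]
tool_rot: [0.168, 0.986, 0.001, 0.003]
ft_force: [0.3, -0.5, -1.0]
grip_width: 0.0852
gripper_force: 0.0
```

>>> drive_tool(motion=[[0, 0, 0, 0, 0, 1, 1], [0, 0, 0, 0, 0, 1, 1], [0, 0, 0, 0, 0, 1, 1], [0, 0, 0, 0, 0, 1, 1], [0, 0, 0, 0, 0, 1, 1]])

```text
t: 5.45
ee_pos: [0.4467, 0.2126, 0.1269]
tool_rot: [0.169, 0.986, 0.001, 0.001]
ft_force: [0.3, -0.6, -1.5]
grip_width: 0.0854
gripper_force: 0.0
```

>>> drive_tool(motion=[[0, 0, 0, 0, 0, 0.9, 1], [0, 0, 0, 0, 0, 0.48, 1], [0, 0, 0, 0, 0, 0, 1], [0, 0, 0, 0, 0, 0, 0], [0, 0, 0, 0, 0, 0, 0]])

```text
t: 5.87
ee_pos: [0.4468, 0.213, 0.0934]
tool_rot: [0.169, 0.986, 0.001, 0.001]
ft_force: [1.3, 0.1, -0.2]
grip_width: 0.0638
gripper_force: 0.0
```

>>> drive_tool(motion=[[0, 0, 0, 0, 0, 0, 0], [0, 0, 0, 0, 0, 0, 0], [0, 0, 0, 0, 0, 0, 0], [0, 0, 0, 0, 0, 0, 0], [0, 0, 0, 0, 0, 0, 0]], squeeze=80)

```text
t: 6.28
ee_pos: [0.446, 0.2128, 0.0927]
tool_rot: [0.168, 0.986, 0.0, 0.001]
ft_force: [-0.6, -1.5, 6.4]
grip_width: 0.0189
gripper_force: 78.5
```

>>> drive_tool(motion=[[0, 0, 0, 0, 0, 0, 0], [0, 0, 0, 0, 0, 0, 0], [0, 0, 0, 0, 0, 0, 0]])

```text
t: 6.53
ee_pos: [0.446, 0.2128, 0.0927]
tool_rot: [0.168, 0.986, 0.0, 0.001]
ft_force: [-0.6, -1.7, 6.5]
grip_width: 0.0191
gripper_force: 78.5
```

>>> drive_tool(motion=[[0, 0, 0, 0, 0, -0.5, 0], [0, 0, 0, 0, 0, -0.8, 0], [0, 0, -0.7, 0, 0, -1, 0], [0, 0, -1, 0, 0, -1, 0], [0, 0, -1, 0, 0, -1, 0]])

```text
t: 6.95
ee_pos: [0.4447, 0.2127, 0.2001]
tool_rot: [0.025, 1.0, -0.0, -0.001]
ft_force: [0.3, -0.3, -1.8]
grip_width: 0.0192
gripper_force: 78.3
```

>>> drive_tool(motion=[[0, 0, -1, 0, 0, 0, 0], [0, 0, -1, 0, 0, 0, 0], [0, 0, 0, -0.6, 0, 0, 0], [0, 0, 0, -0.9, 0, 0, 0], [0, 0, 0, -0.9, 0, 0, 0]])

```text
t: 7.37
ee_pos: [0.5047, 0.2222, 0.1993]
tool_rot: [-0.077, 0.997, 0.0, -0.0]
ft_force: [0.0, -0.5, -1.9]
grip_width: 0.0193
gripper_force: 78.2
```

>>> drive_tool(motion=[[0, 0, 0, -0.9, 0, 0, 0], [0, 0, 0, -0.9, 0, 0, 0], [0, 0, 0, -0.9, 0, 0, 0], [0, 0, 0, -0.9, -0.1, 0, 0], [0, 0, 0, -0.6, -0.1, 0, 0]])

```text
t: 7.78
ee_pos: [0.6107, 0.2334, 0.1986]
tool_rot: [-0.077, 0.997, -0.0, -0.0]
ft_force: [-0.2, 0.2, -1.3]
grip_width: 0.0191
gripper_force: 78.2
```

>>> drive_tool(motion=[[0, 0, 0, -0.5, 0, 0, 0], [0, 0, 0, 0, 0, 0, 0], [0, 0, 0, 0, 0, 0, 0]])

```text
t: 8.03
ee_pos: [0.6211, 0.235, 0.1983]
tool_rot: [-0.077, 0.997, -0.0, -0.001]
ft_force: [-0.5, 0.1, -1.8]
grip_width: 0.0192
gripper_force: 78.3
```

```bash
python3 - <<'E'
from meas import *; from go import go
go((.6226,.2333,.1047),98.7)
f=grab('top','t2');g=grab('side','s2')
a=cv2.resize(f['image'][120:220,200:360],None,fx=3.5,fy=3.5,interpolation=cv2.INTER_CUBIC)
b=cv2.resize(g['image'][180:290,250:400],None,fx=3.5,fy=3.5,interpolation=cv2.INTER_CUBIC)
h=max(a.shape[0],b.shape[0]); c=np.zeros((a.shape[0]+b.shape[0],max(a.shape[1],b.shape[1]),3),np.uint8)
c=np.zeros((a.shape[0]+b.shape[0]-135,max(a.shape[1],b.shape[1]),3),np.uint8);b=b[:c.shape[0]-a.shape[0]]
c[:a.shape[0],:a.shape[1]]=a;c[a.shape[0]:,:b.shape[1]]=b
cv2.imwrite('pics/c2.png',cv2.convertScaleAbs(c,alpha=1.6)); print(c.shape)
# pan lip/wall tops in side & top clouds
for q,n in((f,'top'),(g,'side')):
    P=cloud(q);I=q['image'].astype(int);grey=(I.max(-1)-I.min(-1)<30)&(I.min(-1)>45)
    w=reg(P,(.55,.7,.14,.32),.07,.15,grey);print(n,len(w));
    if len(w):print(rect(w),np.percentile(w[:,2],[2,50,98]))
E
```

```text
t 8.0 tcp [0.6211 0.235  0.1983] ydir 98.8 tilt 0.1 shift units [-0.05 -0.08  3.75] turn z 0.02
(600, 560, 3)
top 353
(array([620.6, 227.2]), array([66.7, 50.4]), 8.7) [0.10774096 0.11402309 0.14965415]
side 414
(array([617.5, 243.3]), array([67.2, 39.5]), 11.8) [0.11174635 0.13349226 0.14982048]
```

View pics/c2.png

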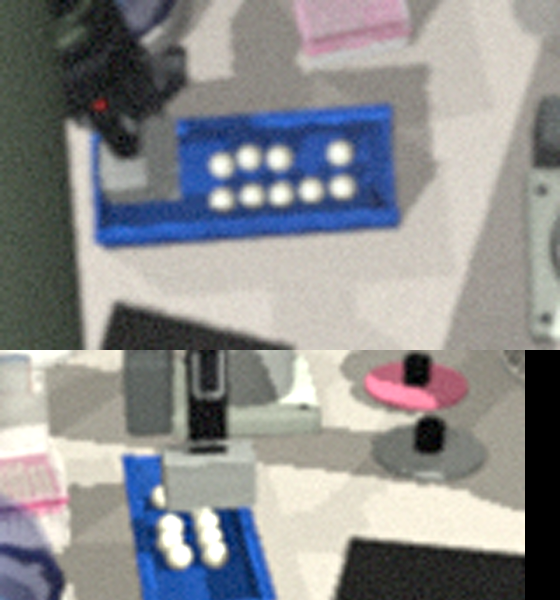

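The top crop shows the pan (137,165) level and parallel over the empty end of the trough, with all 9 balls ahead of it. I'll check the lateral centring between the trough's walls.

```bash
python3 - <<'E'
from meas import *
o=np.array([.632,.172]);a=np.radians(-81.3);ex=np.array([np.cos(a),np.sin(a)]);ey=np.array([-ex[1],ex[0]])
for n,fi in(('top0',0),('side0',0),('w1',1),('t2',0)):
    f=load(n);P=cloud(f,bool(fi));I=f['image'].astype(int);B,G,Rr=I[...,0],I[...,1],I[...,2]
    blue=(B>Rr*1.7)&(B>G*1.3)
    q=reg(P,(.5,.75,0,.35),.041,.056,blue);L=(q[:,:2]-o)@np.c_[ex,ey]*1000
    for x0,x1 in((-90,-30),(-30,30),(30,100)):
        m=L[(L[:,0]>x0)&(L[:,0]<x1),1];lo,hi=m[m<-25],m[m>25]
        print(n,x0,len(lo),len(hi),np.median(lo).round(1) if len(lo) else 0,np.median(hi).round(1) if len(hi) else 0)
    print(' x extents',np.percentile(L[:,0],[1,99]).round(1))
    wm=(I.min(-1)>100)&(I.max(-1)-I.min(-1)<50)
    q=reg(P,(.56,.7,.06,.2),.026,.04,wm);fl=reg(P,(.6,.66,.19,.26),0.005,.025,blue);print(' balls top z',len(q),np.percentile(q[:,2],95).round(4),'floor',np.median(fl[:,2]) if len(fl) else 0)
L=(np.array([.6206,.2272])-o)@np.c_[ex,ey];print(L)
E
```

```text
top0 -90 91 91 -42.1 42.7
top0 -30 97 93 -42.0 42.6
top0 30 110 108 -42.3 42.6
 x extents [-106.4  127.9]
 balls top z 188 0.0377 floor 0.015482452683159176
side0 -90 56 55 -41.5 43.0
side0 -30 42 48 -41.0 42.9
side0 30 44 49 -41.0 42.2
 x extents [-114.4  123.6]
 balls top z 223 0.0368 floor 0.016125096346558676
w1 -90 308 19 -44.4 40.3
w1 -30 298 245 -44.6 40.2
w1 30 319 268 -44.6 40.1
 x extents [-109.5  125.2]
 balls top z 802 0.0342 floor 0.014551165180449022
t2 -90 93 12 -42.4 43.7
t2 -30 96 89 -42.1 42.3
t2 30 109 109 -42.6 42.9
 x extents [-105.8  127.8]
 balls top z 243 0.038 floor 0.015459365878737197
[-0.05628924 -0.00291923]
```

>>> drive_tool(motion=[[0, 0, 0, -0.1, 0, 0.5, 0], [0, 0, 0, 0, 0, 0.8, 0], [0, 0, 0, 0, 0, 0.8, 0], [0, 0, 0, 0, 0, 0.8, 0], [0, 0, 0, 0, 0, 0.6, 0]])

```text
t: 8.55
ee_pos: [0.6223, 0.2353, 0.1094]
tool_rot: [-0.077, 0.997, -0.0, -0.001]
ft_force: [-0.6, 0.9, -1.5]
grip_width: 0.019
gripper_force: 78.3
```

>>> drive_tool(motion=[[0, 0, 0, 0, 0, 0.1, 0], [0, 0, 0, 0, 0, 0.08, 0], [0, 0, 0, 0, 0, 0.05, 0], [0, 0, 0, 0, 0, 0, 0]])

```text
t: 8.88
ee_pos: [0.6245, 0.2357, 0.1069]
tool_rot: [-0.077, 0.997, 0.0, 0.001]
ft_force: [0.2, -0.4, -1.7]
grip_width: 0.0194
gripper_force: 78.2
```

>>> drive_tool(motion=[[0, 0, 0, 0, 0, 0.05, 0], [0, 0, 0, 0, 0, 0.05, 0], [0, 0, 0, 0, 0, 0, 0]])

```text
t: 9.13
ee_pos: [0.6242, 0.2356, 0.104]
tool_rot: [-0.077, 0.997, 0.0, 0.0]
ft_force: [-0.6, 0.2, -2.4]
grip_width: 0.0189
gripper_force: 78.2
```

>>> drive_tool(motion=[[0, 0, 0, 0, -0.2, 0, 0], [0, 0, 0, 0, -0.25, 0, 0], [0, 0, 0, 0, -0.25, 0, 0], [0, 0, 0, 0, -0.25, 0, 0], [0, 0, 0, 0, -0.25, 0, 0]])

```text
t: 9.55
ee_pos: [0.6289, 0.2052, 0.1037]
tool_rot: [-0.077, 0.997, 0.0, 0.0]
ft_force: [-0.6, 0.5, -1.7]
grip_width: 0.0191
gripper_force: 78.4
```

>>> drive_tool(motion=[[0, 0, 0, 0, -0.25, 0, 0], [0, 0, 0, 0, -0.25, 0, 0], [0, 0, 0, 0, -0.25, 0, 0], [0, 0, 0, 0, -0.25, 0, 0], [0, 0, 0, 0, -0.25, 0, 0]])

```text
t: 9.97
ee_pos: [0.6336, 0.1746, 0.1037]
tool_rot: [-0.077, 0.997, 0.0, 0.0]
ft_force: [0.3, 0.9, 0.3]
grip_width: 0.0192
gripper_force: 78.6
```

>>> drive_tool(motion=[[0, 0, 0, 0, -0.25, 0, 0], [0, 0, 0, 0, -0.25, 0, 0], [0, 0, 0, 0, -0.2, 0, 0], [0, 0, 0, 0, -0.2, 0, 0], [0, 0, 0, 0, -0.1, 0, 0]])

```text
t: 10.38
ee_pos: [0.6375, 0.1497, 0.1037]
tool_rot: [-0.077, 0.997, 0.0, 0.0]
ft_force: [-0.5, 2.1, 1.7]
grip_width: 0.0189
gripper_force: 78.6
```

```bash
cat > look.py <<'E'
from meas import *; from go import go
import sys
def look(name,cams=('top','side'),boxes=((120,220,200,360),(180,290,250,400)),s=3.5,al=1.6):
    ims=[]
    for c,(a,b,l,r) in zip(cams,boxes):
        f=grab(c,name+c); ims.append(cv2.resize(f['image'][a:b,l:r],None,fx=s,fy=s,interpolation=cv2.INTER_CUBIC))
    w=max(i.shape[1] for i in ims)
    ims=[cv2.copyMakeBorder(i,0,0,0,w-i.shape[1],cv2.BORDER_CONSTANT) for i in ims]
    c=cv2.convertScaleAbs(np.vstack(ims),alpha=al);k=min(1,600/c.shape[0],800/c.shape[1]);c=cv2.resize(c,None,fx=k,fy=k,interpolation=cv2.INTER_AREA)
    cv2.imwrite(f'pics/{name}.png',c)
E
python3 -c "
from look import *
look('a3',s=4)
go((.632+.0*.151,.172,.1047),98.7);print(env.sense()['ft_force'])"
```

```text
t 10.5 tcp [0.6375 0.1495 0.1037] ydir 98.8 tilt 0.1 shift units [ 0.08  0.92 -0.04] turn z 0.01
[ 0.18004873 -0.25446744  2.13249344]
```

View pics/a3.png

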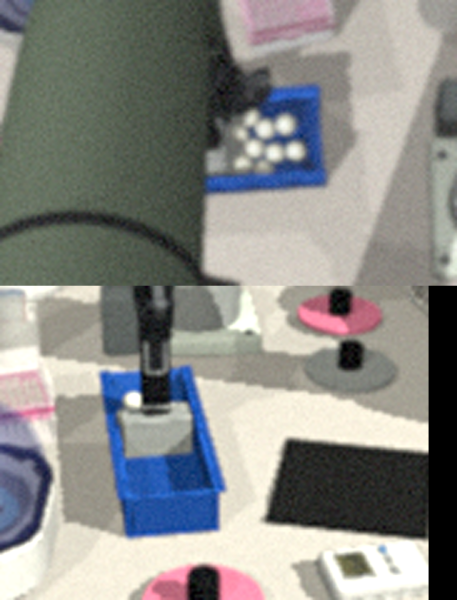

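Crop: the 9 balls are packed against the end wall at (270,140), with the pan just behind them. I keep pushing gently, watching the force.

>>> drive_tool(motion=[[0, 0, 0, 0, -0.15, 0, 0], [0, 0, 0, 0, -0.15, 0, 0], [0, 0, 0, 0, -0.15, 0, 0], [0, 0, 0, 0, -0.15, 0, 0]])

```text
t: 10.82
ee_pos: [0.6396, 0.1358, 0.1037]
tool_rot: [-0.077, 0.997, 0.001, 0.0]
ft_force: [-0.6, 4.3, 11.0]
grip_width: 0.019
gripper_force: 80.4
```

>>> drive_tool(motion=[[0, 0, 0, 0, -0.15, 0, 0], [0, 0, 0, 0, -0.15, 0, 0], [0, 0, 0, 0, -0.15, 0, 0], [0, 0, 0, 0, -0.15, 0, 0]])

```text
t: 11.15
ee_pos: [0.6419, 0.1206, 0.1037]
tool_rot: [-0.077, 0.997, 0.0, 0.0]
ft_force: [-2.7, 6.5, 17.2]
grip_width: 0.0195
gripper_force: 81.7
```

```bash
python3 -c "
from look import *
look('a4',cams=('top','wrist'),boxes=((120,180,240,340),(200,400,160,480)),s=4)
go((.632,.172,.1047),98.7);print(env.sense()['ft_force'])"
```

```text
t 11.2 tcp [0.6421 0.1196 0.1037] ydir 98.8 tilt 0.1 shift units [ 0.08  2.13 -0.04] turn z 0.01
[-0.05162828  1.14165147  4.29392667]
```

View pics/a4.png

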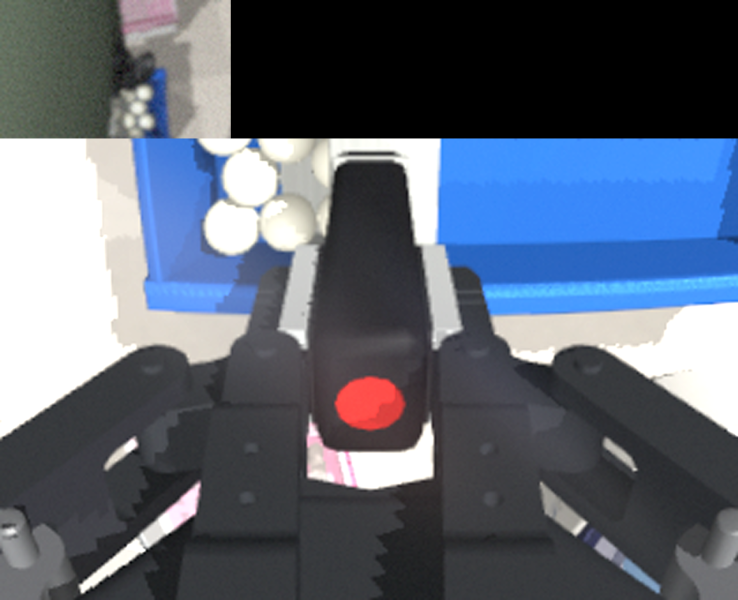

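The wrist view shows balls on the pan at (287,222) and near the lip at (232,228). A touch more push, then I tilt nose-up, pivoting about the heel.

>>> drive_tool(motion=[[0, 0, 0, 0, -0.12, 0, 0], [0, 0, 0, 0, -0.08, 0, 0], [0.3, 0, 0, 0, 0.11, -0.04, 0], [0.4, 0, 0, 0, 0.15, -0.05, 0], [0.5, 0, 0, 0, 0.19, -0.06, 0]])

```text
t: 11.67
ee_pos: [0.6404, 0.1244, 0.1058]
tool_rot: [-0.076, 0.995, -0.065, 0.004]
ft_force: [0.7, -0.2, -3.5]
grip_width: 0.019
gripper_force: 78.9
```

>>> drive_tool(motion=[[0.5, 0, 0, 0, 0.19, -0.06, 0], [0.5, 0, 0, 0, 0.19, -0.06, 0], [0.5, 0, 0, 0, 0.19, -0.06, 0], [0.5, 0, 0, 0, 0.19, -0.06, 0], [0.2, 0, 0, 0, 0.08, -0.03, 0]])

```text
t: 12.08
ee_pos: [0.6361, 0.149, 0.107]
tool_rot: [-0.077, 0.981, -0.178, 0.012]
ft_force: [-0.1, -0.1, -2.1]
grip_width: 0.0188
gripper_force: 79.0
```

>>> drive_tool(motion=[[0, 0, 0, 0, 0, 0, 0], [0, 0, 0, 0, 0, 0, 0], [0, 0, 0, 0, -0.07, -0.2, 0], [0, 0, 0, 0, -0.13, -0.38, 0], [0, 0, 0, 0, -0.13, -0.38, 0]])

```text
t: 12.5
ee_pos: [0.6375, 0.148, 0.1353]
tool_rot: [-0.075, 0.981, -0.177, 0.013]
ft_force: [0.0, 0.4, -3.0]
grip_width: 0.0196
gripper_force: 79.1
```

>>> drive_tool(motion=[[0, 0, 0, 0, -0.13, -0.38, 0], [0, 0, 0, 0, -0.13, -0.38, 0], [0, 0, 0, 0, -0.2, -0.57, 0], [0, 0, 0, 0, -0.2, -0.57, 0], [0, 0, 0, 0, -0.13, -0.38, 0]])

```text
t: 12.92
ee_pos: [0.638, 0.1506, 0.1975]
tool_rot: [-0.075, 0.981, -0.176, 0.015]
ft_force: [-0.1, -0.1, -2.8]
grip_width: 0.0197
gripper_force: 79.1
```

```bash
python3 -c "
from look import *
look('a5',cams=('top','wrist'),boxes=((120,220,200,360),(200,400,160,480)),s=2.5)
go((.632,.172,.1047),98.7);print(env.sense()['ft_force'])"
```

```text
t 13.0 tcp [0.6388 0.1509 0.1978] ydir 98.7 tilt 20.4 shift units [0.16 2.12 3.18] turn z 0.0
[-0.74790949  0.83634208 -3.63066075]
```

View pics/a5.png

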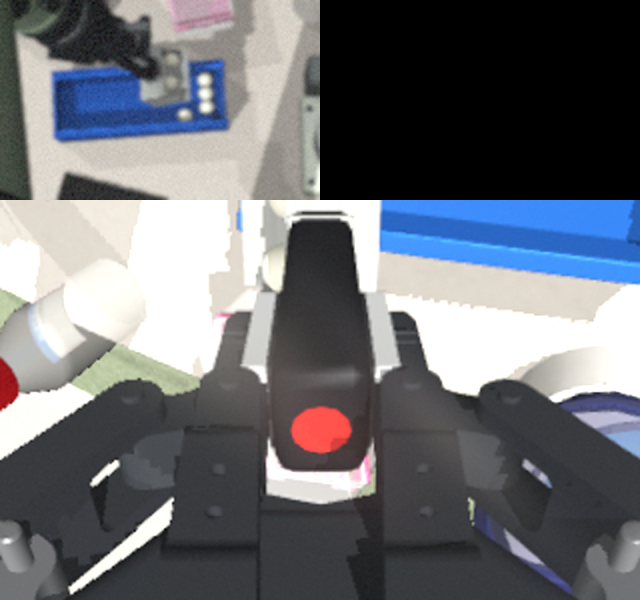

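Five balls sit on the pan; four remain in the trough at crop (205,80), (205,92), (205,105) and (185,115). I'll work out the carry to the jar.

```bash
cat >> go.py <<'E'
def lip_to(L,s=None):
    s=s or env.sense();Rm=R.from_quat(s['tool_rot']).as_matrix();p=np.array([0,-.0334,.0887])
    print('lip now',np.round(s['ee_pos']+Rm@p,4));go(np.array(L)-Rm@p,98.7,s)
E
python3 -c "
from go import *
lip_to((.5997,-.1162,.13));lip_to((.5997,-.1162,.19))
print(np.round(R.from_quat(env.sense()['tool_rot']).as_matrix(),3), env.sense()['joints'])"
```

```text
lip now [0.6487 0.0895 0.1262]
t 13.0 tcp [0.6388 0.1509 0.1978] ydir 98.7 tilt 20.4 shift units [ 3.2  -7.4   2.57] turn z 0.0
lip now [0.6487 0.0895 0.1262]
t 13.0 tcp [0.6388 0.1509 0.1978] ydir 98.7 tilt 20.4 shift units [ 3.19 -8.23  0.32] turn z 0.0
[[-0.988 -0.142  0.058]
 [-0.153  0.927 -0.343]
 [-0.005 -0.348 -0.937]] [ 0.27993201  0.59670865  0.10174976  1.11732127 -0.35331867  0.13433527]
```

>>> drive_tool(motion=[[0, 0, 0, 0, -0.14, -0.375, 0], [0, 0, 0, 0, -0.14, -0.375, 0], [0, 0, 0, 0, -0.14, -0.375, 0], [0, 0, 0, 0, -0.14, -0.375, 0], [0, 0, 0, 0.05, -0.12, 0.04, 0]])

```text
t: 13.43
ee_pos: [0.6378, 0.1479, 0.2375]
tool_rot: [-0.076, 0.981, -0.176, 0.016]
ft_force: [0.2, 0.1, -2.5]
grip_width: 0.0188
gripper_force: 79.1
```

>>> drive_tool(motion=[[0, 0, 0, 0.1, -0.23, 0.09, 0], [0, 0, 0, 0.15, -0.35, 0.13, 0], [0, 0, 0, 0.2, -0.46, 0.17, 0], [0, 0, 0, 0.2, -0.46, 0.17, 0], [0, 0, 0, 0.2, -0.46, 0.17, 0]])

```text
t: 13.85
ee_pos: [0.6225, 0.0908, 0.2338]
tool_rot: [-0.076, 0.981, -0.177, 0.013]
ft_force: [-0.1, -0.3, -3.7]
grip_width: 0.019
gripper_force: 79.1
```

>>> drive_tool(motion=[[0, 0, 0, 0.2, -0.46, 0.17, 0], [0, 0, 0, 0.2, -0.46, 0.17, 0], [0, 0, 0, 0.2, -0.46, 0.17, 0], [0, 0, 0, 0.2, -0.46, 0.17, 0], [0, 0, 0, 0.2, -0.46, 0.17, 0]])

```text
t: 14.27
ee_pos: [0.6077, 0.0265, 0.2348]
tool_rot: [-0.076, 0.981, -0.177, 0.014]
ft_force: [-0.6, 0.9, -2.6]
grip_width: 0.0194
gripper_force: 79.1
```

>>> drive_tool(motion=[[0, 0, 0, 0.2, -0.46, 0.17, 0], [0, 0, 0, 0.2, -0.46, 0.17, 0], [0, 0, 0, 0.2, -0.46, 0.17, 0], [0, 0, 0, 0.2, -0.46, 0.17, 0], [0, 0, 0, 0.2, -0.46, 0.17, 0]])

```text
t: 14.68
ee_pos: [0.5925, -0.0378, 0.235]
tool_rot: [-0.076, 0.981, -0.177, 0.014]
ft_force: [0.0, -1.5, -2.7]
grip_width: 0.0187
gripper_force: 79.1
```

>>> drive_tool(motion=[[0, 0, 0, 0.15, -0.35, 0.13, 0], [0, 0, 0, 0.1, -0.23, 0.09, 0], [0, 0, 0, 0.05, -0.12, 0.04, 0], [0, 0, 0, 0, 0, 0, 0], [0, 0, 0, 0, 0, 0, 0]])

```text
t: 15.1
ee_pos: [0.5884, -0.056, 0.2349]
tool_rot: [-0.076, 0.981, -0.176, 0.014]
ft_force: [0.8, 0.5, -2.8]
grip_width: 0.0193
gripper_force: 79.0
```

```bash
python3 -c "
from look import *; from go import lip_to
look('a6',cams=('top','side'),boxes=((120,240,300,480),(130,230,260,400)),s=4)
lip_to((.5997,-.1162,.12));print(env.sense()['ft_force'])
f=load('a6top');P=cloud(f);j=reg(P,(.54,.665,-.21,-.07),.074,.086);print(circ(j),len(j))"
```

```text
lip now [ 0.5981 -0.117   0.1634]
t 15.2 tcp [ 0.5885 -0.0556  0.2349] ydir 98.9 tilt 20.4 shift units [-0.07  0.63  1.62] turn z 0.03
[ 0.57838769 -0.36197667 -3.10822769]
(array([ 0.5997, -0.1336]), np.float64(0.0484)) 203
```

View pics/a6.png

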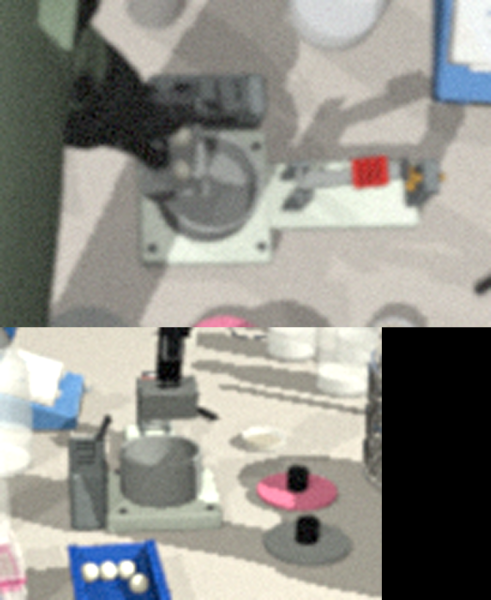

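Side crop: pan (168,398) above the jar (160,460); all four left-over balls lie in the trough at (115,572). I lower, level about the lip, and then tip.

>>> drive_tool(motion=[[0, 0, 0, -0.02, 0.1, 0.3, 0], [0, 0, 0, -0.02, 0.2, 0.5, 0], [0, 0, 0, -0.03, 0.2, 0.5, 0], [0, 0, 0, 0, 0.19, 0.5, 0], [-0.4, 0, 0, 0, -0.15, -0.06, 0]])

```text
t: 15.62
ee_pos: [0.5876, -0.0557, 0.1844]
tool_rot: [-0.078, 0.985, -0.154, 0.009]
ft_force: [-1.4, 0.3, -3.0]
grip_width: 0.0191
gripper_force: 79.3
```

>>> drive_tool(motion=[[-0.5, 0, 0, 0, -0.19, -0.07, 0], [-0.5, 0, 0, 0, -0.19, -0.07, 0], [-0.5, 0, 0, 0, -0.19, -0.07, 0], [-0.5, 0, 0, 0, -0.19, -0.07, 0], [-0.5, 0, 0, 0, -0.19, -0.07, 0]])

```text
t: 16.03
ee_pos: [0.5939, -0.0792, 0.2026]
tool_rot: [-0.077, 0.997, -0.025, 0.002]
ft_force: [1.0, -0.6, -2.9]
grip_width: 0.0191
gripper_force: 79.2
```

>>> drive_tool(motion=[[-0.3, 0, 0, 0, -0.11, 0.3, 0], [0, 0, 0, 0, 0, 0.4, 0], [0, 0, 0, 0, 0, 0.4, 0], [0, 0, 0, 0, 0, 0.1, 0], [0, 0, 0, 0, 0, 0, 0]])

```text
t: 16.45
ee_pos: [0.5928, -0.0818, 0.171]
tool_rot: [-0.078, 0.997, -0.01, -0.001]
ft_force: [0.1, 0.7, -2.5]
grip_width: 0.0191
gripper_force: 79.2
```

```bash
python3 -c "
from go import lip_to,env
lip_to((.5997,-.1162,.085));print(env.sense()['ft_force'])"
```

```text
lip now [ 0.598  -0.1166  0.083 ]
t 16.4 tcp [ 0.5928 -0.0818  0.171 ] ydir 98.9 tilt 1.2 shift units [-0.07  0.   -0.08] turn z 0.03
[ 0.05810618  0.71363631 -2.51433969]
```

>>> drive_tool(motion=[[-0.4, 0, 0, -0.07, -0.15, -0.08, 0], [-0.5, 0, 0, 0, -0.19, -0.07, 0], [-0.5, 0, 0, 0, -0.19, -0.07, 0], [-0.5, 0, 0, 0, -0.19, -0.07, 0], [-0.5, 0, 0, 0, -0.19, -0.07, 0]])

```text
t: 16.87
ee_pos: [0.6, -0.1051, 0.1809]
tool_rot: [-0.077, 0.99, 0.115, -0.008]
ft_force: [-0.2, 0.2, -2.5]
grip_width: 0.0194
gripper_force: 79.4
```

>>> drive_tool(motion=[[-0.5, 0, 0, 0, -0.19, -0.07, 0], [-0.5, 0, 0, 0, -0.19, -0.07, 0], [-0.5, 0, 0, 0, -0.19, -0.07, 0], [-0.5, 0, 0, 0, -0.19, -0.07, 0], [-0.5, 0, 0, 0, -0.19, -0.07, 0]])

```text
t: 17.28
ee_pos: [0.6041, -0.1306, 0.1813]
tool_rot: [-0.076, 0.967, 0.243, -0.018]
ft_force: [0.5, -0.1, -2.0]
grip_width: 0.0191
gripper_force: 79.5
```

>>> drive_tool(motion=[[-0.6, 0, 0, 0, -0.22, -0.08, 0], [-0.6, 0, 0, 0, -0.22, -0.08, 0], [0, 0, 0, 0, 0, 0, 0], [0, 0, 0, 0, 0, 0, 0], [0, 0, 0, 0, 0, 0, 0]])

```text
t: 17.7
ee_pos: [0.6056, -0.1414, 0.1789]
tool_rot: [-0.074, 0.95, 0.302, -0.023]
ft_force: [-0.4, -0.2, -1.2]
grip_width: 0.0189
gripper_force: 79.5
```

>>> drive_tool(motion=[[0, 0, 0, 0, 0, 0, 0], [0, 0, 0, 0, 0, 0, 0], [0, 0, 0, 0, 0, 0, 0], [0, 0, 0, 0, 0, 0, 0], [0, 0, 0, 0, 0, 0, 0]])

```text
t: 18.12
ee_pos: [0.6053, -0.1417, 0.1791]
tool_rot: [-0.074, 0.95, 0.303, -0.023]
ft_force: [-0.4, 0.8, -2.1]
grip_width: 0.0194
gripper_force: 79.5
```

```bash
python3 -c "
from look import *; from go import lip_to
lip_to((.5997,-.1162,.16));s=env.sense();print(s['ft_force'],s['joints'])
f=grab('top','a7');"
```

```text
lip now [ 0.6016 -0.1179  0.0875]
t 18.1 tcp [ 0.6053 -0.1417  0.1791] ydir 98.9 tilt 35.4 shift units [ 0.06  1.74 -2.32] turn z 0.03
[-0.41496065  0.79049874 -2.05682221] [-0.56707498  0.8009892   0.30787945  1.51571855  0.44975619 -0.82353967]
```

>>> drive_tool(motion=[[0, 0, 0, 0, 0.35, -0.46, 0], [0, 0, 0, 0, 0.35, -0.46, 0], [0, 0, 0, 0, 0.35, -0.46, 0], [0, 0, 0, 0, 0.35, -0.46, 0], [0, 0, 0, 0, 0.35, -0.46, 0]])

```text
t: 18.58
ee_pos: [0.6048, -0.1397, 0.2515]
tool_rot: [-0.073, 0.95, 0.303, -0.023]
ft_force: [0.4, 0.2, -2.3]
grip_width: 0.0191
gripper_force: 79.5
```

>>> drive_tool(motion=[[1, 0, 0, 0, 0.37, 0.14, 0], [1, 0, 0, 0, 0.37, 0.14, 0], [1, 0, 0, 0, 0.37, 0.14, 0], [1, 0, 0, 0, 0.37, 0.14, 0], [1, 0, 0, 0, 0.37, 0.14, 0]])

```text
t: 19.0
ee_pos: [0.5976, -0.0914, 0.2545]
tool_rot: [-0.076, 0.996, 0.044, -0.002]
ft_force: [1.1, 0.4, -1.7]
grip_width: 0.0192
gripper_force: 79.6
```

>>> drive_tool(motion=[[0.9, 0, 0, 0, 0.3, 0.1, 0], [0, 0, 0, -0.2, 0.6, 0, 0], [0, 0, 0, -0.25, 0.9, 0, 0], [0, 0, 0, -0.25, 0.9, 0, 0], [0, 0, 0, -0.25, 0.9, 0, 0]])

```text
t: 19.42
ee_pos: [0.6065, 0.0028, 0.2516]
tool_rot: [-0.077, 0.997, 0.0, -0.0]
ft_force: [-0.6, -0.4, -0.3]
grip_width: 0.0191
gripper_force: 79.7
```

>>> drive_tool(motion=[[0, 0, 0, -0.25, 0.9, 0, 0], [0, 0, 0, -0.25, 0.9, 0, 0], [0, 0, 0, -0.25, 0.9, 0, 0], [0, 0, 0, -0.25, 0.9, 0, 0], [0, 0, 0, -0.25, 0.9, 0, 0]])

```text
t: 19.83
ee_pos: [0.6201, 0.1186, 0.2513]
tool_rot: [-0.077, 0.997, 0.0, -0.0]
ft_force: [0.7, -0.6, -1.2]
grip_width: 0.0193
gripper_force: 79.7
```

```bash
python3 -c "
from look import *
go((.624,.237,.19),98.7);print(env.sense()['ft_force'])
look('a8',cams=('top','side'),boxes=((130,230,220,470),(130,270,250,450)),s=3)"
```

```text
t 19.8 tcp [0.6201 0.1186 0.2513] ydir 98.8 tilt 0.1 shift units [-0.88  4.65  2.46] turn z 0.02
[ 0.72028276 -0.60353993 -1.19182717]
```

View pics/a8.png

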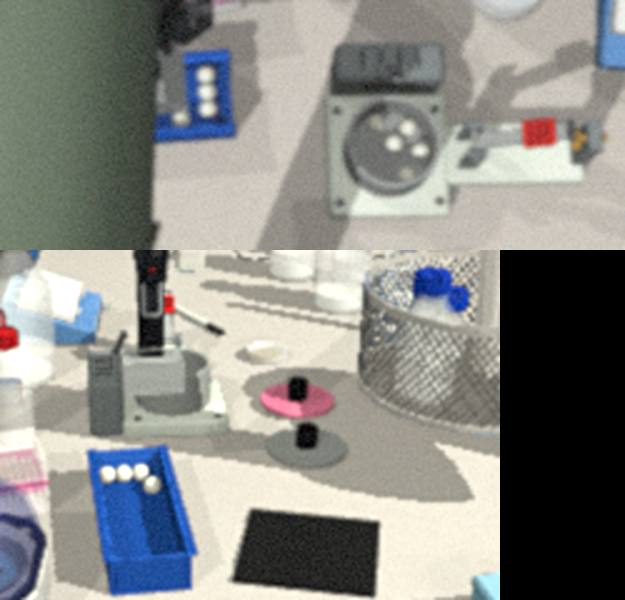

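The jar holds 5 balls: (408,127), (393,143), (418,150), (378,122), (405,173). The trough holds 4: (206,75), (206,92), (206,107), (181,118). Second scoop: reinsert and push to the end wall.

>>> drive_tool(motion=[[0, 0, 0, -0.2, 0.9, 0, 0], [0, 0, 0, -0.2, 1, 0, 0], [0, 0, 0, -0.2, 1, 0, 0], [0, 0, 0, -0.2, 1, 0, 0], [0, 0, 0, -0.08, 0.75, 0, 0]])

```text
t: 20.35
ee_pos: [0.6243, 0.2369, 0.2512]
tool_rot: [-0.077, 0.997, 0.0, -0.0]
ft_force: [0.6, -0.3, -1.5]
grip_width: 0.0193
gripper_force: 79.9
```

>>> drive_tool(motion=[[0, 0, 0, 0, 0, 0, 0], [0, 0, 0, 0, 0, 1, 0], [0, 0, 0, 0, 0, 1, 0], [0, 0, 0, 0, 0, 1, 0], [0, 0, 0, 0, 0, 1, 0]])

```text
t: 20.77
ee_pos: [0.6243, 0.2345, 0.1505]
tool_rot: [-0.077, 0.997, -0.0, -0.0]
ft_force: [0.1, 0.4, -1.4]
grip_width: 0.0188
gripper_force: 79.9
```

>>> drive_tool(motion=[[0, 0, 0, 0, 0, 0.8, 0], [0, 0, 0, 0, 0, 0.6, 0], [0, 0, 0, 0, 0, 0.35, 0], [0, 0, 0, 0, 0, 0.1, 0], [0, 0, 0, 0, 0, 0, 0]])

```text
t: 21.18
ee_pos: [0.6245, 0.2349, 0.1051]
tool_rot: [-0.077, 0.997, -0.0, -0.0]
ft_force: [0.4, -0.1, -1.0]
grip_width: 0.0194
gripper_force: 79.9
```

```bash
python3 -c "
from go import *
go((.6242,.2356,.1037),98.7);print(env.sense()['ft_force'])"
```

```text
t 21.2 tcp [0.6245 0.2349 0.1051] ydir 98.8 tilt 0.0 shift units [0.01 0.03 0.05] turn z 0.01
[ 0.44261074 -0.05279373 -0.958499  ]
```

>>> drive_tool(motion=[[0, 0, 0, 0, -0.15, 0.06, 0], [0, 0, 0, 0, -0.35, 0, 0], [0, 0, 0, 0, -0.35, 0, 0], [0, 0, 0, 0, -0.35, 0, 0], [0, 0, 0, 0, -0.35, 0, 0]])

```text
t: 21.6
ee_pos: [0.6309, 0.196, 0.1041]
tool_rot: [-0.077, 0.997, -0.0, 0.0]
ft_force: [0.6, -0.8, -1.5]
grip_width: 0.019
gripper_force: 79.8
```

>>> drive_tool(motion=[[0, 0, 0, 0, -0.35, 0, 0], [0, 0, 0, 0, -0.35, 0, 0], [0, 0, 0, 0, -0.35, 0, 0], [0, 0, 0, 0, -0.35, 0, 0], [0, 0, 0, 0, -0.35, 0, 0]])

```text
t: 22.02
ee_pos: [0.6374, 0.1532, 0.1038]
tool_rot: [-0.077, 0.997, 0.0, 0.0]
ft_force: [-0.3, 0.6, -0.6]
grip_width: 0.019
gripper_force: 79.9
```

>>> drive_tool(motion=[[0, 0, 0, 0, -0.35, 0, 0], [0, 0, 0, 0, -0.3, 0, 0], [0, 0, 0, 0, -0.25, 0, 0], [0, 0, 0, 0, -0.2, 0, 0], [0, 0, 0, 0, -0.15, 0, 0]])

```text
t: 22.43
ee_pos: [0.6421, 0.1227, 0.1037]
tool_rot: [-0.077, 0.997, 0.0, 0.0]
ft_force: [-0.6, 0.9, 0.6]
grip_width: 0.0191
gripper_force: 80.1
```

>>> drive_tool(motion=[[0, 0, 0, 0, -0.12, 0, 0], [0, 0, 0, 0, -0.12, 0, 0], [0, 0, 0, 0, -0.12, 0, 0], [0, 0, 0, 0, -0.12, 0, 0], [0, 0, 0, 0, 0, 0, 0]])

```text
t: 22.85
ee_pos: [0.6436, 0.1113, 0.1037]
tool_rot: [-0.077, 0.997, 0.0, -0.0]
ft_force: [-1.5, 2.1, 2.2]
grip_width: 0.019
gripper_force: 80.3
```

```bash
python3 -c "
from go import *
go((.6449,.1013,.1037),98.7);print(env.sense()['ft_force']);grab('wrist','w9');grab('top','t9')"
```

```text
t 22.9 tcp [0.6436 0.1113 0.1037] ydir 98.8 tilt 0.0 shift units [ 0.01 -0.4   0.  ] turn z 0.02
[-1.50098968  2.11171686  2.17453304]
```

Continuing the push in small steps until the lip meets the wall.

>>> drive_tool(motion=[[0, 0, 0, 0, -0.12, 0, 0], [0, 0, 0, 0, -0.12, 0, 0], [0, 0, 0, 0, 0, 0, 0]])

```text
t: 23.2
ee_pos: [0.645, 0.1049, 0.1037]
tool_rot: [-0.077, 0.997, 0.0, 0.0]
ft_force: [-1.6, 1.4, 2.2]
grip_width: 0.0191
gripper_force: 80.3
```

>>> drive_tool(motion=[[0, 0, 0, 0, -0.12, 0, 0], [0, 0, 0, 0, -0.06, 0, 0], [0, 0, 0, 0, 0, 0, 0]])

```text
t: 23.45
ee_pos: [0.6453, 0.1029, 0.1039]
tool_rot: [-0.077, 0.997, 0.003, 0.0]
ft_force: [-1.9, 8.3, 4.1]
grip_width: 0.0194
gripper_force: 80.7
```

```bash
python3 -c "
from look import *
go((.6449,.1013,.1037),98.7);print(env.sense()['ft_force'])
look('a10',cams=('top','wrist'),boxes=((130,190,250,340),(180,340,180,440)),s=3)"
```

```text
t 23.4 tcp [0.6453 0.1029 0.1039] ydir 98.8 tilt 0.3 shift units [ 0.03 -0.06  0.01] turn z 0.02
[-1.86297772  8.25776214  4.0668127 ]
```

View pics/a10.png

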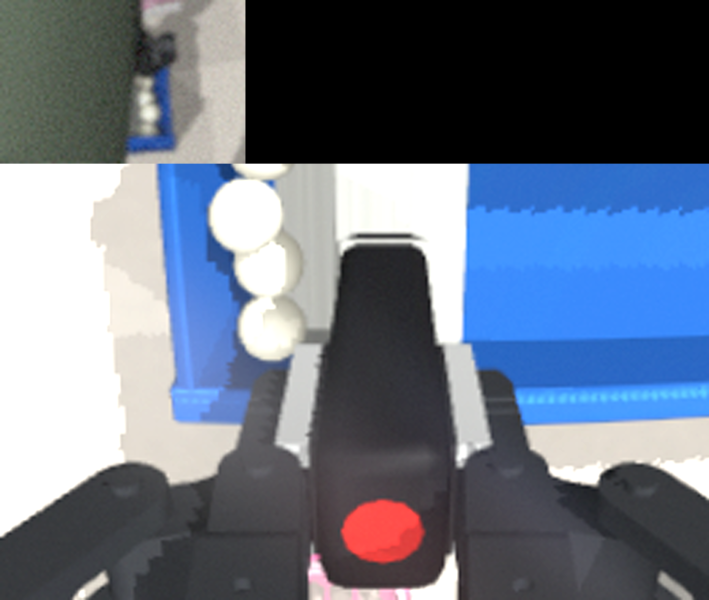

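```bash
cat > balls.py <<'E'
from meas import *
o=np.array([.632,.172]);a=np.radians(-81.3);ex=np.array([np.cos(a),np.sin(a)]);ey=np.array([-ex[1],ex[0]])
def balls(n,fish):
    f=load(n);P=cloud(f,fish);I=f['image'].astype(int)
    white=(I.min(-1)>(110 if fish else 90))&(I[...,2]>=I[...,0]+(4 if fish else -5))&(P[...,2]>.016)&(P[...,2]<.07)
    L=(P[...,:2]-o)@np.c_[ex,ey]
    m=white&(abs(L[...,1])<.037)&(L[...,0]>-.1)&(L[...,0]<.125)
    n_,lab,st,_=cv2.connectedComponentsWithStats(m.astype(np.uint8))
    for i in range(1,n_):
        if st[i,4]>25:
            k=lab==i;Q=np.c_[L[k]*1000,P[k][:,2]*1000]
            A=np.c_[2*Q,np.ones(len(Q))];s=np.linalg.lstsq(A,(Q**2).sum(1),rcond=None)[0]
            print(n,'blob',st[i].tolist(),'x %.0f..%.0f y %.0f..%.0f zmax %.0f'%(Q[:,0].min(),Q[:,0].max(),Q[:,1].min(),Q[:,1].max(),Q[:,2].max()),'sphere',s[:3].round(1),np.sqrt(s[3]+s[:3]@s[:3]).round(1))
E
python3 -c "
from balls import *
balls('a10wrist',True);balls('a10top',False)"
```

```text
a10wrist blob [257, 166, 34, 86, 1695] x 91..114 y -35..33 zmax 46 sphere [102.6  -2.8  21. ] 25.3
a10wrist blob [296, 170, 55, 76, 1388] x 50..88 y -33..17 zmax 66 sphere [ 65.7 -10.6  34.2] 25.8
a10top blob [301, 159, 7, 20, 83] x 97..114 y -29..26 zmax 48 sphere [108.5  -2.1  29.6] 18.9
```

>>> drive_tool(motion=[[0.4, 0, 0, 0, 0.13, -0.05, 0], [0.5, 0, 0, 0, 0.19, -0.06, 0], [0.5, 0, 0, 0, 0.19, -0.06, 0], [0.5, 0, 0, 0, 0.19, -0.06, 0], [0.5, 0, 0, 0, 0.19, -0.06, 0]])

```text
t: 23.97
ee_pos: [0.6417, 0.1223, 0.1081]
tool_rot: [-0.076, 0.989, -0.127, 0.009]
ft_force: [0.6, -0.8, -2.5]
grip_width: 0.0189
gripper_force: 80.1
```

>>> drive_tool(motion=[[0.5, 0, 0, 0, 0.19, -0.06, 0], [0.5, 0, 0, 0, 0.19, -0.06, 0], [0, 0, 0, 0, 0, 0, 0], [0, 0, 0, 0, 0, 0, 0], [0, 0, 0, 0, 0, 0, 0]])

```text
t: 24.38
ee_pos: [0.6403, 0.1323, 0.1083]
tool_rot: [-0.075, 0.981, -0.177, 0.013]
ft_force: [-0.6, -0.8, -3.3]
grip_width: 0.0193
gripper_force: 80.0
```

>>> drive_tool(motion=[[0, 0, 0, 0, -0.07, -0.2, 0], [0, 0, 0, 0, -0.13, -0.38, 0], [0, 0, 0, 0, -0.13, -0.38, 0], [0, 0, 0, 0, -0.2, -0.57, 0], [0, 0, 0, 0, -0.2, -0.57, 0]])

```text
t: 24.8
ee_pos: [0.6405, 0.1338, 0.1663]
tool_rot: [-0.075, 0.981, -0.177, 0.014]
ft_force: [0.3, 0.2, -3.6]
grip_width: 0.0193
gripper_force: 80.0
```

>>> drive_tool(motion=[[0, 0, 0, 0, -0.2, -0.57, 0], [0, 0, 0, 0, -0.2, -0.57, 0], [0, 0, 0, 0, -0.2, -0.57, 0], [0, 0, 0, 0, -0.2, -0.57, 0], [0, 0, 0, 0, 0, 0, 0]])

```text
t: 25.22
ee_pos: [0.6422, 0.1355, 0.2302]
tool_rot: [-0.075, 0.981, -0.176, 0.017]
ft_force: [0.3, -0.3, -2.2]
grip_width: 0.0191
gripper_force: 80.3
```

```bash
python3 -c "
from balls import *; from go import *
for c in('top','side'):
    grab(c,'a11'+c);balls('a11'+c,False)
lip_to((.5997,-.1162,.165));print(env.sense()['ft_force'])"
```

```text
lip now [0.6504 0.074  0.1547]
t 25.3 tcp [0.6407 0.1354 0.2262] ydir 98.7 tilt 20.4 shift units [ 3.17 -6.9   2.11] turn z 0.01
[-0.69447224 -0.03095923 -2.31709147]
```

>>> drive_tool(motion=[[0, 0, 0, 0.05, -0.12, 0.04, 0], [0, 0, 0, 0.1, -0.23, 0.07, 0], [0, 0, 0, 0.16, -0.35, 0.1, 0], [0, 0, 0, 0.21, -0.46, 0.14, 0], [0, 0, 0, 0.21, -0.46, 0.14, 0]])

```text
t: 25.73
ee_pos: [0.6276, 0.0897, 0.2266]
tool_rot: [-0.076, 0.981, -0.177, 0.013]
ft_force: [0.9, -1.3, -1.9]
grip_width: 0.0189
gripper_force: 80.1
```

>>> drive_tool(motion=[[0, 0, 0, 0.21, -0.46, 0.14, 0], [0, 0, 0, 0.21, -0.46, 0.14, 0], [0, 0, 0, 0.21, -0.46, 0.14, 0], [0, 0, 0, 0.21, -0.46, 0.14, 0], [0, 0, 0, 0.21, -0.46, 0.14, 0]])

```text
t: 26.15
ee_pos: [0.6113, 0.0263, 0.2312]
tool_rot: [-0.076, 0.981, -0.177, 0.014]
ft_force: [-0.2, 0.3, -3.4]
grip_width: 0.019
gripper_force: 80.1
```

>>> drive_tool(motion=[[0, 0, 0, 0.21, -0.46, 0.14, 0], [0, 0, 0, 0.21, -0.46, 0.14, 0], [0, 0, 0, 0.21, -0.46, 0.14, 0], [0, 0, 0, 0.21, -0.46, 0.14, 0], [0, 0, 0, 0.21, -0.46, 0.14, 0]])

```text
t: 26.57
ee_pos: [0.5946, -0.0368, 0.2348]
tool_rot: [-0.076, 0.981, -0.177, 0.014]
ft_force: [0.5, 0.6, -3.1]
grip_width: 0.0193
gripper_force: 80.1
```

>>> drive_tool(motion=[[0, 0, 0, 0.16, -0.35, 0.1, 0], [0, 0, 0, 0.1, -0.23, 0.07, 0], [0, 0, 0, 0.05, -0.12, 0.04, 0], [0, 0, 0, 0, 0, 0, 0], [0, 0, 0, 0, 0, 0, 0]])

```text
t: 26.98
ee_pos: [0.5902, -0.0547, 0.2358]
tool_rot: [-0.076, 0.981, -0.176, 0.014]
ft_force: [-0.3, 0.9, -2.2]
grip_width: 0.0189
gripper_force: 80.0
```

```bash
python3 -c "
from balls import *; from go import *
for c in('top','side'): balls('a8'+c,False)
for c in('top','side'):
    grab(c,'a12'+c);print(c,'now');balls('a12'+c,False)
lip_to((.5997,-.1162,.115));print(env.sense()['ft_force'])"
```

```text
a8top blob [300, 157, 6, 20, 91] x 93..109 y -21..33 zmax 42 sphere [96.9  6.2 34.2] 18.0
a8side blob [290, 216, 23, 10, 114] x 55..106 y -28..34 zmax 36 sphere [74.1  3.3 32.5] 27.2
top now
side now
lip now [ 0.5999 -0.1157  0.1642]
t 27.1 tcp [ 0.5903 -0.0543  0.2357] ydir 98.9 tilt 20.4 shift units [0.01 0.67 1.85] turn z 0.03
[-0.10348866 -0.10340671 -1.87188611]
```

Detector validated on the earlier frame: the trough is now empty. The same pouring sequence again.

>>> drive_tool(motion=[[0, 0, 0, 0, 0.1, 0.3, 0], [0, 0, 0, 0, 0.19, 0.5, 0], [0, 0, 0, 0, 0.19, 0.5, 0], [0, 0, 0, 0, 0.19, 0.5, 0], [-0.4, 0, 0, 0, -0.15, -0.06, 0]])

```text
t: 27.5
ee_pos: [0.5877, -0.0552, 0.1855]
tool_rot: [-0.078, 0.985, -0.154, 0.009]
ft_force: [-1.6, 0.5, -3.4]
grip_width: 0.0192
gripper_force: 80.1
```

>>> drive_tool(motion=[[-0.5, 0, 0, 0, -0.19, -0.07, 0], [-0.5, 0, 0, 0, -0.19, -0.07, 0], [-0.5, 0, 0, 0, -0.19, -0.07, 0], [-0.5, 0, 0, 0, -0.19, -0.07, 0], [-0.5, 0, 0, 0, -0.19, -0.07, 0]])

```text
t: 27.92
ee_pos: [0.594, -0.0787, 0.2037]
tool_rot: [-0.077, 0.997, -0.025, 0.002]
ft_force: [-0.2, -0.1, -3.1]
grip_width: 0.0191
gripper_force: 80.0
```

>>> drive_tool(motion=[[-0.3, 0, 0, 0, -0.11, 0.3, 0], [0, 0, 0, 0, 0, 0.4, 0], [0, 0, 0, 0, 0, 0.4, 0], [0, 0, 0, 0, 0, 0.08, 0], [0, 0, 0, 0, 0, 0, 0]])

```text
t: 28.33
ee_pos: [0.593, -0.0812, 0.1727]
tool_rot: [-0.078, 0.997, -0.01, -0.001]
ft_force: [0.9, -0.1, -2.6]
grip_width: 0.0196
gripper_force: 80.0
```

>>> drive_tool(motion=[[-0.4, 0, 0, 0, -0.15, -0.06, 0], [-0.5, 0, 0, 0, -0.19, -0.07, 0], [-0.5, 0, 0, 0, -0.19, -0.07, 0], [-0.5, 0, 0, 0, -0.19, -0.07, 0], [-0.5, 0, 0, 0, -0.19, -0.07, 0]])

```text
t: 28.75
ee_pos: [0.5984, -0.1048, 0.1821]
tool_rot: [-0.077, 0.99, 0.115, -0.008]
ft_force: [0.4, -0.9, -2.1]
grip_width: 0.0193
gripper_force: 80.1
```

>>> drive_tool(motion=[[-0.5, 0, 0, 0, -0.19, -0.07, 0], [-0.5, 0, 0, 0, -0.19, -0.07, 0], [-0.5, 0, 0, 0, -0.19, -0.07, 0], [-0.5, 0, 0, 0, -0.19, -0.07, 0], [-0.5, 0, 0, 0, -0.19, -0.07, 0]])

```text
t: 29.17
ee_pos: [0.6025, -0.1302, 0.1825]
tool_rot: [-0.076, 0.967, 0.243, -0.018]
ft_force: [-0.2, 0.5, -1.0]
grip_width: 0.0193
gripper_force: 80.2
```

>>> drive_tool(motion=[[-0.6, 0, 0, 0, -0.22, -0.08, 0], [-0.6, 0, 0, 0, -0.22, -0.08, 0], [0, 0, 0, 0, 0, 0, 0], [0, 0, 0, 0, 0, 0, 0], [0, 0, 0, 0, 0, 0, 0]])

```text
t: 29.58
ee_pos: [0.604, -0.141, 0.18]
tool_rot: [-0.074, 0.95, 0.302, -0.023]
ft_force: [-0.4, 0.6, -2.4]
grip_width: 0.0191
gripper_force: 80.3
```

>>> drive_tool(motion=[[0, 0, 0, 0, 0, 0, 0], [0, 0, 0, 0, 0, 0, 0], [0, 0, 0, 0, 0, 0, 0], [0, 0, 0, 0, 0, 0, 0], [0, 0, 0, 0, 0, 0, 0]])

```text
t: 30.0
ee_pos: [0.6037, -0.1414, 0.1802]
tool_rot: [-0.074, 0.95, 0.303, -0.023]
ft_force: [-0.1, 0.0, -1.2]
grip_width: 0.0195
gripper_force: 80.3
```

>>> drive_tool(motion=[[0, 0, 0, 0, 0.35, -0.46, 0], [0, 0, 0, 0, 0.35, -0.46, 0], [0, 0, 0, 0, 0.35, -0.46, 0], [0, 0, 0, 0, 0.35, -0.46, 0], [0, 0, 0, 0, 0.35, -0.46, 0]])

```text
t: 30.42
ee_pos: [0.6032, -0.1393, 0.2527]
tool_rot: [-0.073, 0.95, 0.303, -0.023]
ft_force: [0.5, -0.1, -1.3]
grip_width: 0.0194
gripper_force: 80.2
```

>>> drive_tool(motion=[[1, 0, 0, 0, 0.37, 0.14, 0], [1, 0, 0, 0, 0.37, 0.14, 0], [1, 0, 0, 0, 0.37, 0.14, 0], [1, 0, 0, 0, 0.37, 0.14, 0], [1, 0, 0, 0, 0.37, 0.14, 0]])

```text
t: 30.83
ee_pos: [0.5961, -0.091, 0.2557]
tool_rot: [-0.076, 0.996, 0.044, -0.002]
ft_force: [0.2, 0.3, -1.7]
grip_width: 0.0187
gripper_force: 80.3
```

>>> drive_tool(motion=[[0.9, 0, 0, 0, 0.37, 0.14, 0], [0, 0, 0, 0, 0.6, 0, 0], [0, 0, 0, 0, 0.8, 0, 0], [0, 0, 0, 0, 0.8, 0, 0], [0, 0, 0, 0, 0, 0, 0]])

```text
t: 31.25
ee_pos: [0.5846, -0.0236, 0.2516]
tool_rot: [-0.079, 0.997, 0.002, -0.001]
ft_force: [-0.1, 0.5, -1.0]
grip_width: 0.0194
gripper_force: 80.4
```

```bash
python3 -c "
from look import *
go((.445,.205,.2),70.5);print(env.sense()['ft_force'])
look('a13',cams=('top','side'),boxes=((130,230,220,470),(130,270,250,450)),s=3)"
```

```text
t 31.2 tcp [ 0.5846 -0.0236  0.2516] ydir 99.0 tilt 0.3 shift units [4.08 9.9  2.12] turn z 4.75
[-0.0675152   0.54582433 -1.00184425]
```

View pics/a13.png

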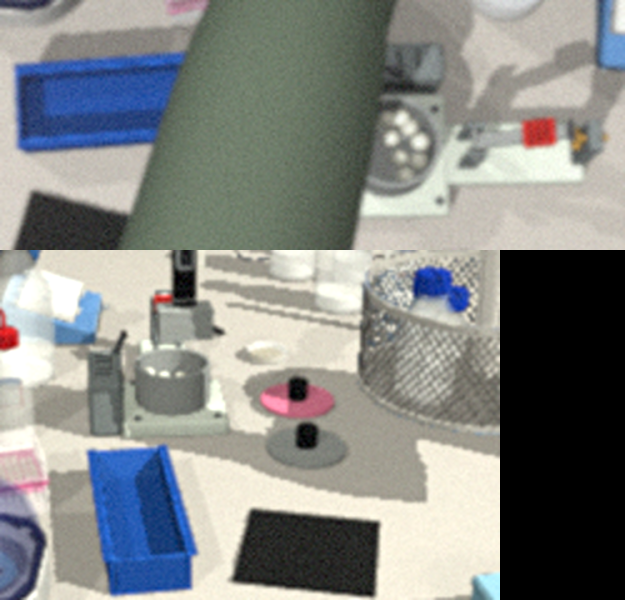

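All 9 balls appear to be in the jar (cluster at top crop (400,145)); the trough is empty at (100,100) and none are stray. Now I return the scoop to the mat (175,552).

>>> drive_tool(motion=[[0, 0, 0, 0.2, 0.5, 0, 0], [0, 0, 0, 0.37, 0.9, 0, 0], [0, 0, 0, 0.37, 0.9, 0, 0], [0, 0, 0, 0.37, 0.9, 0, 0], [0, 0, 0, 0.37, 0.9, 0, 0]])

```text
t: 31.77
ee_pos: [0.5278, 0.0677, 0.2514]
tool_rot: [-0.076, 0.997, 0.001, -0.001]
ft_force: [0.5, 0.5, -1.4]
grip_width: 0.0191
gripper_force: 80.4
```

>>> drive_tool(motion=[[0, 0, 0, 0.37, 0.9, 0, 0], [0, 0, 0, 0.37, 0.9, 0, 0], [0, 0, 0, 0.37, 0.9, 0, 0], [0, 0, 0, 0.37, 0.9, 0, 0], [0, 0, 0, 0.37, 0.9, 0, 0]])

```text
t: 32.18
ee_pos: [0.4649, 0.172, 0.2516]
tool_rot: [-0.076, 0.997, 0.0, -0.0]
ft_force: [-0.1, 0.8, -0.7]
grip_width: 0.0188
gripper_force: 80.4
```

>>> drive_tool(motion=[[0, 0, 0, 0.37, 0.9, 0, 0], [0, 0, 0, 0.2, 0.5, 0, 0], [0, 0, 0, 0, 0, 0, 0], [0, 0, 0, 0, 0, 0, 0]])

```text
t: 32.52
ee_pos: [0.446, 0.2039, 0.2516]
tool_rot: [-0.077, 0.997, 0.0, -0.0]
ft_force: [0.3, 0.0, -2.2]
grip_width: 0.0192
gripper_force: 80.3
```

```bash
python3 -c "
from go import *
go((.4456,.2085,.0935),99)
Rm=R.from_quat(env.sense()['tool_rot']).as_matrix();print(Rm.round(4))"
```

```text
t 32.5 tcp [0.446  0.2039 0.2516] ydir 98.8 tilt 0.0 shift units [-0.01  0.18  6.33] turn z -0.03
[[-9.881e-01 -1.538e-01 -4.000e-04]
 [-1.538e-01  9.881e-01  0.000e+00]
 [ 4.000e-04  1.000e-04 -1.000e+00]]
```

>>> drive_tool(motion=[[0, 0, 0, 0, 0.1, 1, 0], [0, 0, 0, 0, 0.08, 1, 0], [0, 0, 0, 0, 0, 1, 0], [0, 0, 0, 0, 0, 1, 0], [0, 0, 0, 0, 0, 0.9, 0]])

```text
t: 32.93
ee_pos: [0.446, 0.2071, 0.1277]
tool_rot: [-0.076, 0.997, -0.0, -0.0]
ft_force: [1.1, 0.4, -1.7]
grip_width: 0.0193
gripper_force: 80.7
```

>>> drive_tool(motion=[[0, 0, 0, 0, 0, 0.7, 0], [0, 0, 0, 0, 0, 0.4, 0], [0, 0, 0, 0, 0, 0.2, 0], [0, 0, 0, 0, 0, 0.13, 0], [0, 0, 0, 0, 0, 0, 0]])

```text
t: 33.35
ee_pos: [0.4461, 0.2081, 0.0935]
tool_rot: [-0.077, 0.997, 0.0, 0.0]
ft_force: [0.6, -0.2, -1.9]
grip_width: 0.0191
gripper_force: 80.6
```

>>> drive_tool(motion=[[0, 0, 0, 0, 0, 0.03, 0], [0, 0, 0, 0, 0, 0.02, 0], [0, 0, 0, 0, 0, 0, 0]])

```text
t: 33.6
ee_pos: [0.4461, 0.2086, 0.0928]
tool_rot: [-0.077, 0.997, 0.0, 0.001]
ft_force: [-0.1, -0.7, -1.3]
grip_width: 0.0194
gripper_force: 80.6
```

>>> drive_tool(motion=[[0, 0, 0, 0, 0, 0.03, 0], [0, 0, 0, 0, 0, 0, 0], [0, 0, 0, 0, 0, 0, 0.4], [0, 0, 0, 0, 0, 0, 0.6], [0, 0, 0, 0, 0, 0, 1]])

```text
t: 34.02
ee_pos: [0.4458, 0.2086, 0.0916]
tool_rot: [-0.077, 0.997, 0.0, 0.0]
ft_force: [0.4, -0.5, -0.5]
grip_width: 0.0546
gripper_force: 0.0
```

>>> drive_tool(motion=[[0, 0, 0, 0, 0, 0, 1], [0, 0, 0, 0, 0, 0, 1], [0, 0, 0, 0, 0, 0, 1], [0, 0, 0, 0, 0, -0.3, 1], [0, 0, 0, 0, 0, -0.8, 1]])

```text
t: 34.43
ee_pos: [0.4435, 0.2077, 0.1173]
tool_rot: [-0.077, 0.997, -0.001, -0.002]
ft_force: [-0.6, 0.7, 0.1]
grip_width: 0.0854
gripper_force: 0.0
```

>>> drive_tool(motion=[[0, 0, 0, 0, 0, -1, 1], [0, 0, 0, 0, 0, -1, 1], [0, 0, 0, 0, 0, -1, 1], [0, 0, 0, 0, 0, -1, 1], [0, 0, 0.8, 0, 0, -1, 1]])

```text
t: 34.85
ee_pos: [0.4453, 0.2083, 0.2457]
tool_rot: [-0.034, 0.999, 0.0, 0.0]
ft_force: [0.9, 0.2, -0.2]
grip_width: 0.0856
gripper_force: 0.0
```

>>> drive_tool(motion=[[0, 0, 0, 0, -0.8, -0.3, 1], [0, 0, 0, 0, -1, 0, 1], [0, 0, 0, 0, -1, 0, 1], [0, 0, 0, 0, -1, 0, 1], [0, 0, 0, 0, -1, 0, 1]])

```text
t: 35.27
ee_pos: [0.4538, 0.0877, 0.2521]
tool_rot: [-0.035, 0.999, -0.0, 0.0]
ft_force: [0.1, 0.6, -0.8]
grip_width: 0.0855
gripper_force: 0.0
```

```bash
python3 - <<'E'
from meas import *; from go import go
for c,fi in(('top',0),('side',0),('wrist',1)):
    f=grab(c,'b1'+c);P=cloud(f,bool(fi))
    l=reg(P,(.3,.6,-.2,.09),.035,.048);print(c,'boss',len(l),[np.median(l[:,:2],0).round(4),rect(l)] if len(l) else 0, l[:,2].max() if len(l) else 0)
    w=reg(P,(.35,.55,.12,.32),.034,.05);po=reg(P,(.35,.55,.12,.32),.125,.15)
    for n,q in(('walls',w),('post',po)):
        if len(q)>5: print(c,n,len(q),rect(q))
go((.427,-.024,.2),93.8);print(env.sense()['grip_width'])
E
```

```text
top boss 293 [array([ 0.4353, -0.1487]), (array([ 447.3, -101. ]), array([296.8, 174.2]), 3.5)] 0.04795020062078814
side boss 157 [array([ 0.4357, -0.0899]), (array([450.7, -55.5]), array([310.3, 269.1]), 3.6)] 0.047701440665406825
side walls 215 (array([444.1, 215.2]), array([65.7, 38.3]), 8.6)
side post 81 (array([444.8, 213.1]), array([26.4, 20.7]), 3.0)
wrist boss 1455 [array([ 0.4356, -0.1229]), (array([451.6, -55.9]), array([318.3, 266.2]), 4.6)] 0.04799819770526709
wrist walls 706 (array([443.4, 212.2]), array([66.8, 32.7]), 7.0)
wrist post 635 (array([443.7, 207.7]), array([28. , 19.4]), 8.0)
t 35.4 tcp [0.4541 0.0875 0.2519] ydir 93.8 tilt 0.0 shift units [ 1.38 -4.38  2.07] turn z 0.01
0.0854516688623953
```

```bash
cat > lid.py <<'E'
from meas import *
def lid(n,fi):
    f=load(n);P=cloud(f,fi);I=f['image'].astype(int)
    m=(P[...,2]>.034)&(P[...,2]<.046)&(I.max(-1)<70)&(P[...,0]>.33)&(P[...,0]<.58)&(P[...,1]>-.25)&(P[...,1]<.1)
    k,lab,st,_=cv2.connectedComponentsWithStats(m.astype(np.uint8))
    for i in range(1,k):
        if st[i,4]>20:
            q=P[lab==i];l=reg(P,(q[:,0].mean()-.065,q[:,0].mean()+.065,q[:,1].mean()-.065,q[:,1].mean()+.065),.009,.02)
            x,y,w,h,_=st[i];col=I[max(0,y-h):y+2*h,max(0,x-w):x+2*w].reshape(-1,3);col=col[col.max(1)>80].mean(0).round() if len(col) else 0
            print(n,'boss',len(q),rect(q),q[:,2].max().round(3),'plate',rect(l)[:2] if len(l)>5 else 0,'bgr',col)
E
python3 -c "
from lid import *
for c,fi in(('top',0),('side',0),('wrist',1)): lid('b1'+c,bool(fi))"
```

```text
b1top boss 84 (array([428.4, -26.9]), array([27.1, 24.1]), 3.4) 0.045 plate (array([428.7, -26.4]), array([98.6, 98.2])) bgr [87. 91. 92.]
b1top boss 78 (array([ 426.4, -163.2]), array([24.7, 24.3]), 9.4) 0.045 plate (array([ 428.2, -165.6]), array([98.3, 98.5])) bgr [ 79.  66. 112.]
b1side boss 32 (array([ 427.1, -158.5]), array([30.1, 24. ]), 85.9) 0.044 plate (array([ 426.1, -156.7]), array([104.6, 100. ])) bgr [ 91.  91. 114.]
b1side boss 24 (array([563.3, -95.4]), array([38.8,  8.2]), 46.7) 0.045 plate (array([561.9, -76.9]), array([127. ,  57.5])) bgr [112. 124. 121.]
b1side boss 37 (array([426.6, -19.6]), array([26.2, 22.3]), 84.2) 0.044 plate (array([426. , -23.3]), array([99.6, 97.9])) bgr [ 84.  85. 105.]
b1wrist boss 277 (array([ 425.4, -161.1]), array([25.6, 26.6]), 32.4) 0.041 plate (array([ 424.8, -162.4]), array([100.9, 101.2])) bgr [126. 114. 162.]
b1wrist boss 385 (array([425.7, -23.4]), array([26.2, 25.6]), 88.9) 0.042 plate (array([426. , -24.1]), array([101.1, 101.1])) bgr [118. 122. 122.]
b1wrist boss 84 (array([ 555.4, -105.2]), array([33.5,  5.6]), 58.3) 0.046 plate (array([545.3, -98.1]), array([132.9,  64.5])) bgr [143. 152. 150.]
```

>>> drive_tool(motion=[[0, 0, 0, 0.28, -0.88, 0.4, 1], [0, 0, 0, 0.28, -0.88, 0.4, 1], [0, 0, 0, 0.28, -0.88, 0.4, 1], [0, 0, 0, 0.28, -0.88, 0.4, 1], [0, 0, 0, 0.28, -0.88, 0.4, 1]])

```text
t: 35.83
ee_pos: [0.4266, -0.0234, 0.2013]
tool_rot: [-0.036, 0.999, 0.0, 0.0]
ft_force: [0.6, 0.1, -0.5]
grip_width: 0.0856
gripper_force: 0.0
```

>>> drive_tool(motion=[[0, 0, 0, 0, 0, 0.5, 1], [0, 0, 0, 0, 0, 1, 1], [0, 0, 0, 0, 0, 1, 1], [0, 0, 0, 0, 0, 1, 1], [0, 0, 0, 0, 0, 1, 1]])

```text
t: 36.25
ee_pos: [0.4272, -0.0226, 0.0883]
tool_rot: [-0.036, 0.999, 0.0, 0.001]
ft_force: [-0.9, 0.1, 0.9]
grip_width: 0.0855
gripper_force: 0.0
```

```bash
python3 -c "
from lid import *; from go import go
go((.4265,-.0245,.016),93.8);grab('wrist','b2');lid('b2',True)"
```

```text
t 36.2 tcp [ 0.4272 -0.0226  0.0883] ydir 94.1 tilt 0.1 shift units [ 0.04 -0.07  2.89] turn z 0.05
b2 boss 841 (array([ 424.6, -161.9]), array([27. , 26.9]), 60.8) 0.041 plate (array([ 425.2, -162.5]), array([101. , 101.7])) bgr [129. 121. 162.]
b2 boss 1235 (array([425.5, -24.7]), array([27.4, 26.3]), 3.6) 0.041 plate (array([425.8, -24.5]), array([101. , 100.6])) bgr [119. 124. 125.]
```

>>> drive_tool(motion=[[0, 0, 0, 0.05, -0.08, 0.9, 1], [0, 0, 0, 0, 0, 0.9, 1], [0, 0, 0, 0, 0, 0.7, 1], [0, 0, 0, 0, 0, 0.35, 1], [0, 0, 0, 0, 0, 0, 1]])

```text
t: 36.72
ee_pos: [0.4248, -0.0248, 0.0168]
tool_rot: [-0.036, 0.999, 0.0, -0.001]
ft_force: [-0.2, 0.6, -0.1]
grip_width: 0.0852
gripper_force: 0.0
```

>>> drive_tool(motion=[[0, 0, 0, 0, 0, 0, 0.2], [0, 0, 0, 0, 0, 0, 0], [0, 0, 0, 0, 0, 0, 0], [0, 0, 0, 0, 0, 0, 0], [0, 0, 0, 0, 0, 0, 0]], squeeze=60)

```text
t: 37.13
ee_pos: [0.4264, -0.0257, 0.0185]
tool_rot: [-0.035, 0.999, -0.0, 0.001]
ft_force: [-9.1, 1.6, 25.3]
grip_width: 0.0261
gripper_force: 59.3
```

>>> drive_tool(motion=[[0, 0, 0, 0, 0, 0, 0], [0, 0, 0, 0, 0, 0, 0], [0, 0, 0, 0, 0, 0, 0]])

```text
t: 37.38
ee_pos: [0.4264, -0.0257, 0.0186]
tool_rot: [-0.035, 0.999, -0.0, 0.001]
ft_force: [-1.7, 0.0, 8.5]
grip_width: 0.026
gripper_force: 58.4
```

>>> drive_tool(motion=[[0, 0, 0, 0, 0, -0.3, 0], [0, 0, 0, 0, 0, -0.7, 0], [0, 0, 0, 0, 0, -1, 0], [0, 0, 0, 0, 0, -1, 0], [0, 0, 0, 0, 0, -1, 0]])

```text
t: 37.8
ee_pos: [0.4251, -0.0255, 0.119]
tool_rot: [-0.035, 0.999, 0.0, -0.0]
ft_force: [1.3, -0.3, -1.5]
grip_width: 0.0259
gripper_force: 59.1
```

>>> drive_tool(motion=[[0, 0, 0, 0, 0, -1, 0], [0, 0, 0, 0, 0, -1, 0], [0, 0, 0, 0, 0, -1, 0], [0, 0, 0, 0, 0, 0, 0], [0, 0, 0, 0, 0, 0, 0]])

```text
t: 38.22
ee_pos: [0.4266, -0.0258, 0.1941]
tool_rot: [-0.035, 0.999, -0.0, 0.002]
ft_force: [-0.6, 0.1, -1.1]
grip_width: 0.0259
gripper_force: 59.1
```

```bash
python3 - <<'E'
from meas import *; from go import go
from scipy.optimize import least_squares
def jar(n,fi):
    f=load(n);P=cloud(f,fi);I=f['image'].astype(int)
    q=reg(P,(.54,.66,-.2,-.07),.076,.085);c0=np.array([.6015,-.1315])
    r=np.hypot(*(q[:,:2]-c0).T);q=q[(r>.040)&(r<.055)]
    s=least_squares(lambda p:np.hypot(q[:,0]-p[0],q[:,1]-p[1])-.048,c0,loss='soft_l1',f_scale=.002).x
    a=np.degrees(np.arctan2(*(q[:,:2]-s).T[::-1]));print(n,len(q),s.round(4),'z',np.median(q[:,2]).round(4),'quadrants',np.histogram(a,4,(-180,180))[0])
for n,fi in(('top0',0),('side0',0),('a8top',0),('w1',1),('b1top',0),('b1wrist',1),('b2',1)):
    try: jar(n,bool(fi))
    except Exception as e: print(n,e)
go((.6015,-.1315,.2),93.8);print(env.sense()['ft_force'],env.sense()['grip_width'])
for c in('top','side'):
    f=grab(c,'b3'+c);P=cloud(f);t=env.sense()['ee_pos'];l=reg(P,(t[0]-.07,t[0]+.07,t[1]-.07,t[1]+.07),t[2]-.02,t[2]+.004)
    print(c,len(l),rect(l),np.percentile(l[:,2],[5,50,95]))
E
```

```text
top0 256 [ 0.5989 -0.1338] z 0.0801 quadrants [64 64 67 61]
side0 132 [ 0.598  -0.1283] z 0.08 quadrants [34 27 36 35]
a8top 256 [ 0.5987 -0.1336] z 0.0803 quadrants [64 62 62 68]
w1 0 [ 0.6015 -0.1315] z nan quadrants [0 0 0 0]
b1top 257 [ 0.5988 -0.1337] z 0.0803 quadrants [64 66 64 63]
b1wrist 780 [ 0.5965 -0.131 ] z 0.0788 quadrants [182 181 171 246]
b2 185 [ 0.5964 -0.1316] z 0.0788 quadrants [ 64   0   0 121]
t 38.2 tcp [ 0.4266 -0.0258  0.1941] ydir 94.0 tilt 0.2 shift units [-6.68 -4.71 -0.21] turn z 0.04
[-0.61032399  0.10833205 -1.1400395 ] 0.02591176757304635
  return _methods._mean(a, axis=axis, dtype=dtype,
  ret = ret.dtype.type(ret / rcount)
Traceback (most recent call last):
IndexError: index -1 is out of bounds for axis 0 with size 0
```

>>> drive_tool(motion=[[0, 0, 0, -0.5, -0.37, 0, 0], [0, 0, 0, -0.9, -0.66, 0, 0], [0, 0, 0, -0.9, -0.66, 0, 0], [0, 0, 0, -0.9, -0.66, 0, 0], [0, 0, 0, -0.9, -0.66, 0, 0]])

```text
t: 38.68
ee_pos: [0.5329, -0.0937, 0.1907]
tool_rot: [-0.035, 0.999, 0.001, -0.002]
ft_force: [1.0, -0.4, -2.6]
grip_width: 0.0263
gripper_force: 59.1
```

>>> drive_tool(motion=[[0, 0, 0, -0.9, -0.66, 0, 0], [0, 0, 0, -0.9, -0.66, 0, 0], [0, 0, 0, -0.6, -0.42, 0, 0], [0, 0, 0, 0, 0, 0, 0], [0, 0, 0, 0, 0, 0, 0]])

```text
t: 39.1
ee_pos: [0.5952, -0.1327, 0.1902]
tool_rot: [-0.035, 0.999, 0.001, -0.002]
ft_force: [-0.6, 0.5, -1.7]
grip_width: 0.026
gripper_force: 59.2
```

>>> drive_tool(motion=[[0, 0, 0, 0, 0, 0.6, 0], [0, 0, 0, 0, 0, 0.8, 0], [0, 0, 0, 0, 0, 0.8, 0], [0, 0, 0, 0, 0, 0.5, 0], [0, 0, 0, 0, 0, 0, 0]])

```text
t: 39.52
ee_pos: [0.5921, -0.1308, 0.1212]
tool_rot: [-0.035, 0.999, 0.002, -0.004]
ft_force: [-0.3, 0.3, -1.4]
grip_width: 0.0263
gripper_force: 59.2
```

```bash
python3 - <<'E'
from meas import *; from go import go
go((.5973,-.1327,.0926),93.8);print(env.sense()['ft_force'])
for c in('top','side'):
    f=grab(c,'b4'+c);P=cloud(f);t=env.sense()['ee_pos'];l=reg(P,(t[0]-.07,t[0]+.07,t[1]-.07,t[1]+.07),t[2]-.014,t[2]+.003)
    if len(l)>5:print(c,len(l),rect(l),circ(l),np.percentile(l[:,2],[5,50,95]).round(4))
E
```

```text
t 39.5 tcp [ 0.5921 -0.1308  0.1212] ydir 94.1 tilt 0.5 shift units [-0.21 -0.09  1.14] turn z 0.04
[-0.33019915  0.33796894 -1.38110801]
side 300 (array([ 594.3, -125.8]), array([102.1, 103.1]), 53.2) (array([ 0.5959, -0.1247]), np.float64(0.0391)) [0.1141 0.1183 0.1218]
```

>>> drive_tool(motion=[[0, 0, 0, 0, 0, 0, 0], [0, 0, 0, 0, 0, 0, 0], [0, 0, 0, 0, 0, 0, 0]])

```text
t: 39.87
ee_pos: [0.5967, -0.1327, 0.1263]
tool_rot: [-0.035, 0.999, -0.0, 0.001]
ft_force: [0.2, -0.2, -1.2]
grip_width: 0.0261
gripper_force: 59.2
```

```bash
python3 - <<'E'
from meas import *; from go import go
go((.5973,-.1327,.0926),93.8)
f=grab('side','b5');P=cloud(f);t=env.sense()['ee_pos'];l=reg(P,(t[0]-.07,t[0]+.07,t[1]-.07,t[1]+.07),t[2]-.014,t[2]+.003)
print(len(l),rect(l))
E
```

```text
t 39.9 tcp [ 0.5967 -0.1327  0.1263] ydir 94.0 tilt 0.1 shift units [-0.02  0.    1.35] turn z 0.04
303 (array([ 596.5, -130.5]), array([105.2, 102.7]), 54.5)
```

>>> drive_tool(motion=[[0, 0, 0, -0.04, 0.04, 0.3, 0], [0, 0, 0, 0, 0, 0.3, 0], [0, 0, 0, 0, 0, 0.2, 0], [0, 0, 0, 0, 0, 0.15, 0], [0, 0, 0, 0, 0, 0, 0]])

```text
t: 40.33
ee_pos: [0.596, -0.1312, 0.0998]
tool_rot: [-0.035, 0.999, 0.0, -0.001]
ft_force: [0.0, 1.1, -0.3]
grip_width: 0.0263
gripper_force: 59.2
```

>>> drive_tool(motion=[[0, 0, 0, 0, 0, 0.1, 0], [0, 0, 0, 0, 0, 0.1, 0], [0, 0, 0, 0, 0, 0.1, 0], [0, 0, 0, 0, 0, 0, 0], [0, 0, 0, 0, 0, 0, 0]])

```text
t: 40.75
ee_pos: [0.597, -0.1315, 0.0938]
tool_rot: [-0.035, 0.999, 0.0, -0.0]
ft_force: [-0.0, -0.3, -1.6]
grip_width: 0.0261
gripper_force: 59.2
```

>>> drive_tool(motion=[[0, 0, 0, 0, 0, 0.06, 0], [0, 0, 0, 0, 0, 0.04, 0], [0, 0, 0, 0, 0, 0, 0], [0, 0, 0, 0, 0, 0, 0]])

```text
t: 41.08
ee_pos: [0.5974, -0.1317, 0.0927]
tool_rot: [-0.035, 0.999, -0.0, 0.001]
ft_force: [-3.0, -0.2, 5.5]
grip_width: 0.0257
gripper_force: 60.0
```

Contact at the expected seat height (TCP 0.0927, expected 0.0926). Release and rise.

>>> drive_tool(motion=[[0, 0, 0, 0, 0, 0, 0.5], [0, 0, 0, 0, 0, 0, 0.7], [0, 0, 0, 0, 0, 0, 0.7], [0, 0, 0, 0, 0, 0, 0.7], [0, 0, 0, 0, 0, -0.3, 0.7]])

```text
t: 41.5
ee_pos: [0.596, -0.1312, 0.0976]
tool_rot: [-0.035, 0.999, 0.001, -0.001]
ft_force: [0.8, 0.2, 0.1]
grip_width: 0.06
gripper_force: 0.0
```

>>> drive_tool(motion=[[0, 0, 0, 0, 0, -0.8, 0.7], [0, 0, 0, 0, 0, -1, 0.7], [0, 0, 0, 0, 0, -1, 0.7], [0, 0, 0, 0, 0, -1, 0.7], [0, 0, 0, 0, 0, -0.5, 0.5]])

```text
t: 41.92
ee_pos: [0.5984, -0.132, 0.2103]
tool_rot: [-0.035, 0.999, -0.001, 0.002]
ft_force: [0.3, -0.4, 0.3]
grip_width: 0.0494
gripper_force: 0.0
```

>>> drive_tool(motion=[[0, 0, 0, 0.3, 0.7, 0, 0], [0, 0, 0, 0.4, 0.9, 0, 0], [0, 0, 0, 0.4, 0.9, 0, 0], [0, 0, 0, 0, 0, 0, 0], [0, 0, 0, 0, 0, 0, 0]])

```text
t: 42.33
ee_pos: [0.5649, -0.0702, 0.2071]
tool_rot: [-0.036, 0.999, -0.0, 0.0]
ft_force: [0.1, 0.0, 0.2]
grip_width: -0.0002
gripper_force: 0.0
```

```bash
python3 - <<'E'
from meas import *; from go import go
for c,fi in(('top',0),('side',0),('wrist',1)):
    f=grab(c,'b6'+c);P=cloud(f,bool(fi));I=f['image'].astype(int)
    l=reg(P,(.54,.655,-.19,-.075),.082,.094)
    if len(l)>9:
        A=np.c_[l[:,:2]-l[:,:2].mean(0),np.ones(len(l))];s=np.linalg.lstsq(A,l[:,2],rcond=None)[0];print(c,'plate',len(l),rect(l),'z',s[2].round(4),'slope',s[:2].round(3))
    b=reg(P,(.57,.625,-.16,-.105),.1,.125);print(c,'boss',len(b),rect(b) if len(b)>5 else 0,b[:,2].max() if len(b) else 0)
    k=reg(P,(.5,.75,-.4,-.2),.07,.13,(I[...,2]>2*I[...,1]));print(c,'pad',len(k),rect(k),k.mean(0)) if len(k)>9 else 0
go((.608,-.279,.16))
E
```

```text
top boss 0 0 0
top pad 118 (array([ 612.8, -279.8]), array([27.8, 28.5]), 6.5) [ 0.61269593 -0.28039843  0.10905578]
side plate 296 (array([ 597.2, -126.9]), array([103.7,  99.8]), 69.5) z 0.0878 slope [-0.001 -0.014]
side boss 51 (array([ 598.1, -127.4]), array([23. , 29.3]), 0.7) 0.11810514043391085
side pad 51 (array([ 610.5, -275.8]), array([25. , 33.7]), 1.1) [ 0.61195434 -0.2732979   0.10757363]
wrist plate 7281 (array([ 596.5, -131.3]), array([101.5, 100.8]), 5.4) z 0.0863 slope [0.003 0.001]
wrist boss 869 (array([ 596.7, -130.8]), array([26.9, 27.9]), 88.0) 0.11519590042067557
wrist pad 724 (array([ 611.4, -292. ]), array([29.1, 59.4]), 5.4) [ 0.60895143 -0.27730221  0.10657939]
t 42.5 tcp [ 0.5658 -0.0718  0.2067] ydir 94.0 tilt 0.1 shift units [-1.1  -8.38  1.87] turn z None
```

Lid flat and seated (plate top 0.087, slope about 0). Now to the lever pad with the fingers shut.

>>> drive_tool(motion=[[0, 0, 0, -0.12, -0.72, 0, 0], [0, 0, 0, -0.12, -0.95, 0, 0], [0, 0, 0, -0.12, -0.95, 0, 0], [0, 0, 0, -0.12, -0.95, 0, 0], [0, 0, 0, -0.12, -0.95, 0, 0]])

```text
t: 42.9
ee_pos: [0.5885, -0.1849, 0.2062]
tool_rot: [-0.035, 0.999, -0.0, 0.0]
ft_force: [0.5, -0.8, 0.9]
grip_width: -0.0003
gripper_force: 0.0
```

>>> drive_tool(motion=[[0, 0, 0, -0.12, -0.95, 0, 0], [0, 0, 0, -0.12, -0.95, 0, 0], [0, 0, 0, -0.14, -0.95, 0.3, 0], [0, 0, 0, -0.14, -0.95, 0.6, 0], [0, 0, 0, 0, 0, 0.8, 0]])

```text
t: 43.32
ee_pos: [0.6095, -0.2833, 0.1646]
tool_rot: [-0.032, 0.999, -0.002, 0.002]
ft_force: [-0.1, 0.1, -0.6]
grip_width: -0.0
gripper_force: 0.0
```

>>> drive_tool(motion=[[0, 0, 0, 0, 0, 0.8, 0], [0, 0, 0, 0, 0, 0.6, 0], [0, 0, 0, 0, 0, 0.3, 0], [0, 0, 0, 0, 0, 0, 0], [0, 0, 0, 0, 0, 0, 0]])

```text
t: 43.73
ee_pos: [0.6077, -0.2772, 0.1213]
tool_rot: [-0.035, 0.999, 0.0, -0.0]
ft_force: [-0.9, 0.4, 0.2]
grip_width: 0.0003
gripper_force: 0.0
```

```bash
python3 - <<'E'
from meas import *; from go import go
go((.6085,-.2775,.109));print(env.sense()['ft_force'])
f=grab('wrist','b7');P=cloud(f,True);I=f['image'].astype(int)
k=reg(P,(.58,.64,-.32,-.24),.09,.12,(I[...,2]>2*I[...,1]));print(len(k),rect(k) if len(k)>5 else 0,k.mean(0) if len(k) else 0)
E
```

```text
t 43.7 tcp [ 0.6077 -0.2772  0.1213] ydir 94.0 tilt 0.0 shift units [-0.03 -0.02  0.49] turn z None
[-0.87440361  0.44296783  0.23175589]
1107 (array([ 606.3, -280.2]), array([22.2, 31.3]), 5.5) [ 0.60144181 -0.28107271  0.10758086]
```

Above the pad. Pressing down step by step: contact at about 0.108, catch at about 0.081.

>>> drive_tool(motion=[[0, 0, 0, 0, 0, 0.25, 0], [0, 0, 0, 0, 0, 0.25, 0], [0, 0, 0, 0, 0, 0.2, 0], [0, 0, 0, 0, 0, 0.2, 0], [0, 0, 0, 0, 0, 0.2, 0]])

```text
t: 44.2
ee_pos: [0.608, -0.2769, 0.0938]
tool_rot: [-0.035, 0.999, -0.0, 0.0]
ft_force: [0.3, -1.0, 2.6]
grip_width: 0.0001
gripper_force: 0.9
```

>>> drive_tool(motion=[[0, 0, 0, 0, 0, 0.15, 0], [0, 0, 0, 0, 0, 0.15, 0], [0, 0, 0, 0, 0, 0.1, 0], [0, 0, 0, 0, 0, 0, 0], [0, 0, 0, 0, 0, 0, 0]])

```text
t: 44.62
ee_pos: [0.6074, -0.2762, 0.0833]
tool_rot: [-0.035, 0.999, 0.001, -0.0]
ft_force: [-0.4, 1.5, -0.2]
grip_width: 0.0003
gripper_force: 0.1
```

>>> drive_tool(motion=[[0, 0, 0, 0, 0, 0.07, 0], [0, 0, 0, 0, 0, 0.05, 0], [0, 0, 0, 0, 0, 0, 0]])

```text
t: 44.87
ee_pos: [0.6076, -0.2766, 0.0806]
tool_rot: [-0.035, 0.999, 0.0, -0.0]
ft_force: [-0.7, -0.5, 2.1]
grip_width: 0.0
gripper_force: 1.0
```

>>> drive_tool(motion=[[0, 0, 0, 0, 0, 0.05, 0], [0, 0, 0, 0, 0, 0.04, 0], [0, 0, 0, 0, 0, 0, 0]])

```text
t: 45.12
ee_pos: [0.6077, -0.2767, 0.08]
tool_rot: [-0.035, 0.999, -0.0, 0.0]
ft_force: [-2.8, 0.6, 8.9]
grip_width: -0.0002
gripper_force: 4.7
```

>>> drive_tool(motion=[[0, 0, 0, 0, 0, 0.04, 0], [0, 0, 0, 0, 0, 0.04, 0], [0, 0, 0, 0, 0, 0, 0]])

```text
t: 45.37
ee_pos: [0.6078, -0.2768, 0.0797]
tool_rot: [-0.035, 0.999, -0.001, 0.0]
ft_force: [-6.7, 2.2, 18.0]
grip_width: 0.0002
gripper_force: 9.2
```

>>> drive_tool(motion=[[0, 0, 0, 0, 0, 0.04, 0], [0, 0, 0, 0, 0, 0, 0], [0, 0, 0, 0, 0, -0.4, 0], [0, 0, 0, 0, 0, -0.8, 0], [0, 0, 0, 0, 0, -1, 0]])

```text
t: 45.78
ee_pos: [0.6063, -0.2754, 0.1292]
tool_rot: [-0.035, 0.999, 0.002, -0.002]
ft_force: [1.3, -0.1, -0.1]
grip_width: 0.0003
gripper_force: 0.0
```

>>> drive_tool(motion=[[0, 0, 0, 0, 0, -1, 0], [0, 0, 0, 0, 0, -1, 0], [0, 0, 0, 0, 0, -1, 0], [0, 0, 0, 0, 0, -0.5, 0], [0, 0, 0, 0, 0, 0, 0]])

```text
t: 46.2
ee_pos: [0.6095, -0.2772, 0.2217]
tool_rot: [-0.035, 0.999, -0.001, 0.003]
ft_force: [0.7, -0.9, 0.9]
grip_width: 0.0001
gripper_force: 0.0
```

```bash
python3 - <<'E'
from meas import *; from go import go
from look import look
for c,fi in(('top',0),('side',0),('wrist',1)):
    f=grab(c,'b8'+c);P=cloud(f,bool(fi));I=f['image'].astype(int)
    k=reg(P,(.56,.66,-.33,-.22),.05,.13,(I[...,2]>1.8*I[...,1]));print(c,'pad',len(k),k.mean(0).round(4),np.percentile(k[:,2],[5,95]).round(3)) if len(k)>9 else print(c,'nopad')
    l=reg(P,(.54,.655,-.19,-.075),.082,.094);print('plate',len(l),rect(l) if len(l)>5 else 0,np.median(l[:,2]) if len(l) else 0)
    h=reg(P,(.63,.7,-.16,-.1),.095,.14);print('hook pts',len(h),h[:,2].max() if len(h) else 0)
    d=reg(P,(.4,.53,-.4,-.27),.008,.025);t=reg(P,(.35,.5,.28,.42),.012,.035);print('dish',rect(d) if len(d)>9 else 0,'timer',rect(t) if len(t)>9 else 0)
    w=reg(P,(.35,.55,.12,.32),.034,.05);print('scoop walls',rect(w) if len(w)>9 else 0)
for n in('top0','side0'):
    P=cloud(load(n));d=reg(P,(.4,.53,-.4,-.27),.008,.025);t=reg(P,(.35,.5,.28,.42),.012,.035);print(n,'dish',rect(d),'timer',rect(t))
look('fin',cams=('top','side'),boxes=((120,270,180,480),(140,310,200,420)),s=2.6)
E
```

```text
top nopad
plate 993 (array([ 598.3, -133.2]), array([100.1,  98.4]), 3.7) 0.08759479214824584
hook pts 85 0.10364383326394022
dish 0 timer (array([441.8, 346. ]), array([90.8, 56.9]), 12.3)
scoop walls (array([446.3, 210.3]), array([64.1, 31.6]), 8.2)
side pad 32 [ 0.6131 -0.278   0.0826] [0.079 0.086]
plate 293 (array([ 595.3, -128.8]), array([105.6,  96.6]), 71.9) 0.08805281825555689
hook pts 30 0.10072097674657132
dish (array([ 458.5, -326.6]), array([61.2, 65.5]), 36.2) timer (array([439.7, 353.1]), array([91. , 60.5]), 13.5)
scoop walls (array([444.1, 216.4]), array([65.9, 33.9]), 7.9)
wrist pad 1022 [ 0.6102 -0.2875  0.0818] [0.08  0.083]
plate 5848 (array([ 596.9, -131.7]), array([101.3, 101.7]), 25.4) 0.08650925809702237
hook pts 508 0.09917709451068107
dish (array([ 457.1, -329.9]), array([62.2, 61.2]), 2.4) timer 0
scoop walls (array([443.8, 208.1]), array([66.1, 27.9]), 11.4)
top0 dish (array([ 458.6, -330.2]), array([60.9, 60.7]), 10.8) timer (array([441. , 345.9]), array([90.5, 56.9]), 12.9)
side0 dish (array([ 456.5, -328.4]), array([69.1, 56.8]), 87.0) timer (array([440.6, 352.8]), array([91.4, 59.1]), 14.7)
```

View pics/fin.png

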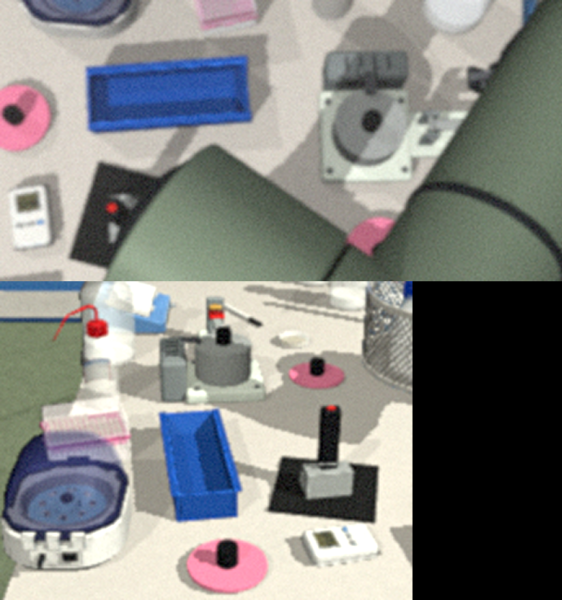

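The lever is latched: the pad stays at 0.082 and the hook lies over the seated lid (crop (372,120)). The trough is empty (165,95), the scoop stands on its mat (325,475), and the dish and timer have not moved. Handing in.

```bash
python3 -c "
from cell import env
print(env.sign_off())"
```

```text
the job is handed in; nothing more can be done
None
```

I handed the job in at about 46 s of robot time: all 9 balls are in the jar, the lid sits flat, the lever is latched, the scoop stands on its mat, and the timer and dish have not moved; sign-off returned no verdict.

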